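# Change over the print-curing box

## Robot

A 7-joint arm with a two-finger parallel gripper is mounted at the origin on a cart in front of the work surface, level with it; the furniture and walls round the work are solid. World frame = base frame: x ahead of the robot, y to its left, z up, the work surface at z = 0. Lengths are in m, angles in rad, forces in N, time in s.
With the tool pointing down it reaches from about 0.4 to 0.85 m from the base axis. Payload 4.5 kg.
Tool frame: the origin (TCP) lies at the very end of the fingers, on their centre line; the grasp point (between the pads) lies 19 mm behind it (r.pinch_z is the distance from the TCP to the grasp point, in m); z points along the fingers, y is the line along which they close (so a half turn about z gives the same grasp; the last joint's range is limited). The gripper opens to 88 mm and grips with 3 to 60 N. Pads are 18 mm wide; open, the fingers measure 123 mm over their backs; the gripper's body (75 mm by 187 mm) begins 45 mm behind the grasp point.
Start: joints at [1.314, 0.689, -0.195, 1.565, 0.157, 0.902, -0.215], TCP at [0.179, -0.599, 0.214] pointing down, gripper open.
Joint ranges: [-3.01, 3.01], [-0.46, 2.08], [-1.47, 1.51], [0.13, 2.56], [-1, 4.14], [0.04, 2.09], [-2.66, 2.66]. Speed limits (rad/s): [2.57, 2.57, 3.14, 3.14, 3.14, 3.14, 3.14].

## Interface

Orientations are given as a unit quaternion [x, y, z, w].
In Python, from plant import r, cams gives the robot as it stands.
- The arm moves only by the shell command python3 -m pendant 'ROWS' [FORCE]. ROWS is JSON, a list of rows, each a list of 3 entries, a list of its own where there are three numbers: the closure, from -1 (fully open) to 1 (shut), then the shift along the tool's x, y, z in mm, then the turn, a rotation vector about the tool's x, y, z in degrees. A call has 1 to 8 rows; each row shifts and turns the commanded pose from where the row before left it, along the tool's axes as they then stand; what a row does not reach is not made up. A row lasts 1/8 s, in which the tool goes at most 62.5 mm and 10.7 degrees, less where a joint would pass 70% of its speed; a pose out of reach is approached as far as the arm can. A call with a gripper value outside its range is refused whole. The fingers move at their own pace and stop on an object; FORCE is the grip in N (left out, the last holds). Time passes only in rows, so rows that do not move let the fingers close. It gives the time, the measured TCP pose, the force, the opening and the grip force at its end, in the units of the state.
- r.get_state(): the state, without advancing time (a new reading comes with each control period).
- cams.snapshot(name): name is "scene" or "top" or "wrist"; returns a dict with "img" (480x640x3 uint8, red, green, blue), "camera_matrix" (3x3 intrinsics, pixels), "camera_from_world" (4x4, takes a point from world to camera coordinates); the wrist camera has in their place "tool_from_camera" (4x4, takes a point from camera to tool coordinates, whose origin is the TCP and whose axes are the flange's). Camera axes: x right, y up, looking along -z (the intrinsics and any distortion apply to the point x, -y, -z); pixel columns grow to the right and rows downward; lengths in m; the calibration is good to about 2 mm. A picture is of the moment at which its call begins: read the wrist's pose just before it. There is no depth.
- r.finish_job(): hands the job in; it is judged then, once.
The state is a dict: "clock": time; "q": joint angles; "qd": joint speeds; "joint_torque": joint torques, N m; "tool_pos": TCP position; "eef_rot": TCP orientation; "contact_force": force on the tool from outside, world axes, zero at the start; "moment": the same for the moment, N m; "opening": opening from 0.0 (shut) to 1.0 (fully open); "finger_force": force on a finger pad.
Only numpy, scipy, OpenCV 4.12 (cv2) and the standard library are available. Lean on these libraries where they do the work, as an engineer would, in place of code of your own. Each camera call takes 0.05 s, during which the arm holds its last target. There are 200 camera calls.

## Task

The curing box for resin-printed parts has finished a run. Slide its lamp slider all the way back to the off end (towards you), press the front of the amber lid down so that its catch lets go and the lid pops ajar, and swing the lid fully open until it rests leaning back. Stand the cured cap that is inside the box on the cork mat, and stand every uncured cap from the bench left of the box on the floor of the box, all mouth up and none stacked; then swing the lid down, press it until it latches shut by itself, and last slide the lamp to the one long tick on its scale. The lamp must stay off whenever the lid is open, and the snips, glue bottle, paint bottle and sanding block are to be left where they are.

Things in the scene. Friction and masses are not known exactly. Their poses are not given: they have to be found in the camera images.
- cure_box: White curing box, fixed, 105 mm high. Origin: centre of its underside; x to the back (hinge side), y to the left seen from the front, z up. It spans x -105 to +95, y -202.5 to +202.5 mm. Left part: the chamber, open at the top under the lid, rim at z = 105 mm. Right part (y below -117.5 mm): closed controls bay, top at z = 105 mm, with the lamp slider.
- box_floor (a point): Centre of the chamber's inner floor, at box (3.5, 42.5, 12) mm; axes as the box. Clear floor: +-81 mm in x and +-150 mm in y from here; the walls rise 93 mm above it. The open lid stands behind its back edge.
- lid (a joint): Lid angle in rad: 0 to 0.01 = shut and latched, about 0.17 = popped ajar, resting on the catch's sprung ejector, 1.82 = fully open at its stop, leaning back, where its weight keeps it. From about 1.6 rad on it falls open; below that it falls back to ajar. Amber sheet in an aluminium frame, 176 x 296 x 8 mm, 0.18 kg, set in the chamber's top, hinged along its back edge.
- lid_hinge (a point): Point on the hinge line, at box (83, 42.5, 99) mm, axes as the box; the line runs along the box's y. It does not move with the lid.
- lid_bar (a point): Middle of the lid's round steel grab bar, 12 mm thick, 130 mm long along the box's y, posts at +-58 mm, 36 mm (centre) above the lid's face. Lid shut: box (-77, 42.5, 139) mm. At lid angle t: lid_hinge + (-160 cos t + 40 sin t, 0, 160 sin t + 40 cos t) mm in box axes. It turns in a grip across it, so a gripper pointing down can lead it all the way round.
- lamp (a joint): Lamp slider in m along the box's +x: 0 = off (end of the slot nearest the front), 0.100 = the far end. Ticks every 10 mm; the one long thick tick lies at 0.070. It moves stiffly (2 N) and stays where it is left.
- lamp_grip (a point): Middle of the slider's black upright grip, which is 24 mm (x) by 16 mm (y) by 30 mm high, with its top 139 mm and its foot 109 mm above the bench; at box (-70 + 1000 x lamp, -160, 126) mm.
- cap_cured: The cured cap, inside the box at the start: a round blue plastic cap like a small cup, 57 mm across, 46 mm high, open at the top, 20 g. Origin: centre of its underside, z up through the mouth. Grip it across the outside.
- cap_1: Uncured cap standing on the bench to the left of the box, same shape and size as cap_cured; may be absent. (A like cap stands far behind the box at the back of the bench: it is not part of the job.)
- cap_2: Uncured cap standing on the bench to the left of the box, same shape and size as cap_cured; may be absent. (A like cap stands far behind the box at the back of the bench: it is not part of the job.)
- cap_3: Uncured cap standing on the bench to the left of the box, same shape and size as cap_cured; may be absent. (A like cap stands far behind the box at the back of the bench: it is not part of the job.)
- cork_mat: Square cork mat, 120 x 120 x 4 mm, fixed to the bench. Origin: centre of its underside.
- snips: Flush snips with orange and black handles, 123 mm long, lying on the bench; leave alone.
- glue: Thin white glue bottle with a red cap, 30 mm across, 147 mm high, at the back of the bench; leave alone.
- tint: Green paint bottle with a black cap, 36 mm across, 101 mm high, at the back of the bench; leave alone.
- sander: Tan sanding block, 62 x 96 x 28 mm, at the back of the bench; leave alone.
- lid_front (a point): Middle of the lid's front frame strip, on its upper face: with the lid shut at box (-78, 42.5, 103) mm, right under the bar. The catch under it is push-push: latched, the lid cannot be pulled up; press the front or the bar down about 7 mm to the stop (-0.045 rad, some 5 N) and let go, and it pops ajar; press it from ajar down to the stop and let go, and it latches near 0.

How it is judged:
By the outcome, as a careful person would: the job done as asked, in the order asked, and still so for the second after the job is handed in, with the robot touching nothing.
Of cap_1, cap_2, cap_3 only 1 to 3 are there at a start; the rules pass over those that are not, and their reading is None.
At some moment in a run one of cap_1, cap_2, cap_3 may be knocked a few centimetres aside while the robot is not near it.
Once in a run the grip may slacken for a moment while it holds something.
It also fails if it takes over 210 s, if anything falls off the work surface, if the arm or the gripper's body presses on something with over 40 N, if the wrist force passes 120 N, or if a joint passes its speed limit or range.

## Working session

There is one attempt and no reset: what is moved stays moved. The work goes in short steps, Python scripts to look and compute and a shell command to move; the robot and the scene stay as the last step left them, time stands still between calls to the robot, and variables do not carry over. Pictures are saved under pics/ and viewed, at most 14 in all, crops included, and the job is handed in when it is done.

```bash
ls; mkdir -p pics; python3 - <<'E'
from plant import r,cams
import cv2,numpy as np
np.set_printoptions(precision=4,suppress=True)
s=r.get_state();print(s['clock'],s['tool_pos'],s['eef_rot'],s['contact_force'],s['opening'],r.pinch_z)
for n in('scene','top'):
    d=cams.snapshot(n);cv2.imwrite(f'pics/{n}0.png',d['img'][:,:,::-1]);print(d['camera_matrix'],d['camera_from_world'],[k for k in d])
E
```

```text
pics
0.0 [ 0.179  -0.5981  0.2134] [ 0.9894  0.1449 -0.0002 -0.0009] [0.1353 0.7577 0.6404] 1.00044599954734 0.0187
[[485.4456   0.     327.7375]
 [  0.     485.4456 229.435 ]
 [  0.       0.       1.    ]] [[-0.8427 -0.5383 -0.0032  0.4801]
 [ 0.345  -0.5446  0.7644 -0.2345]
 [-0.4133  0.6431  0.6447 -0.9719]
 [ 0.      0.      0.      1.    ]] ['img', 'camera_matrix', 'camera_from_world']
[[452.01     0.     318.008 ]
 [  0.     452.01   242.0789]
 [  0.       0.       1.    ]] [[-0.0169 -0.9998  0.0087  0.029 ]
 [ 0.9945 -0.0159  0.1031 -0.5399]
 [-0.1029  0.0104  0.9946 -1.2372]
 [ 0.      0.      0.      1.    ]] ['img', 'camera_matrix', 'camera_from_world']
```

View pics/top0.png

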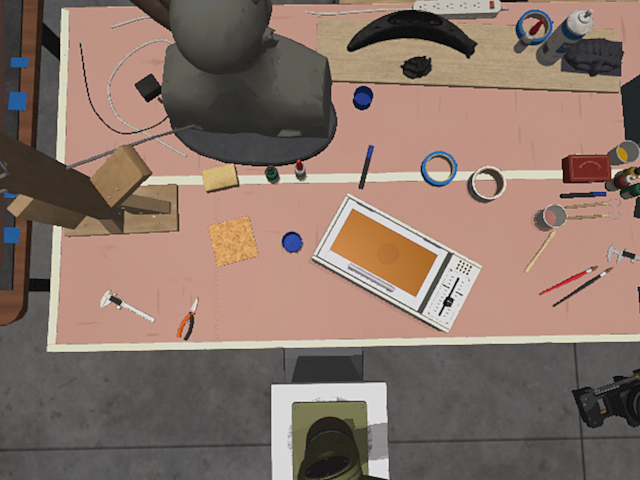

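View pics/scene0.png

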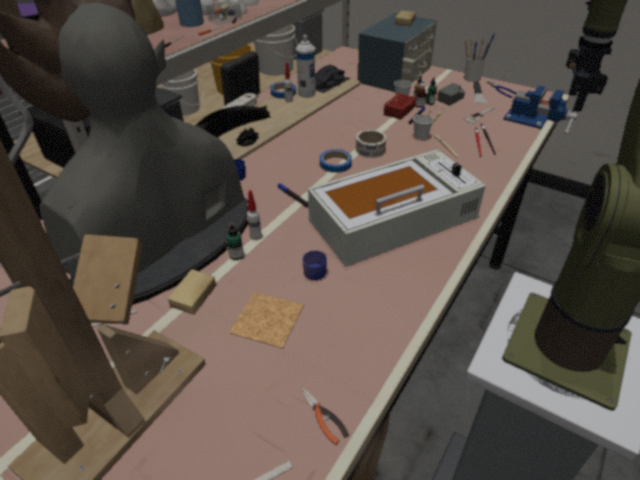

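The top view shows the box rotated by about -29° with the lamp slider at about (447,302). There is one uncured cap at (292,242), the mat at (233,240), the snips at (188,318), and the far cap at (363,97), which isn't part of the job.

```bash
cat > h.py <<'E'
from plant import r,cams
import cv2,numpy as np
from scipy.spatial.transform import Rotation as R
np.set_printoptions(precision=4,suppress=True)
def snap(n):
    s=r.get_state();d=cams.snapshot(n);K=d['camera_matrix']
    if n=='wrist':
        T=np.eye(4);T[:3,:3]=R.from_quat(s['eef_rot']).as_matrix();T[:3,3]=s['tool_pos']
        W=T@d['tool_from_camera']
    else: W=np.linalg.inv(d['camera_from_world'])
    return d['img'],K,W
def ray(K,W,u,v):
    p=np.array([(u-K[0,2])/K[0,0],-(v-K[1,2])/K[1,1],-1.]);return W[:3,3],W[:3,:3]@p
def onz(K,W,uv,z):
    o,d=ray(K,W,*uv);return o+d*(z-o[2])/d[2]
def proj(K,W,P):
    c=np.linalg.inv(W)@np.append(P,1);return np.array([K[0,2]+K[0,0]*c[0]/-c[2],K[1,2]-K[1,1]*c[1]/-c[2]])
def blobs(img,lo,hi,amin=20):
    m=cv2.inRange(cv2.cvtColor(img,cv2.COLOR_RGB2HSV),lo,hi)
    cs,_=cv2.findContours(m,cv2.RETR_EXTERNAL,cv2.CHAIN_APPROX_NONE)
    return sorted([c for c in cs if cv2.contourArea(c)>amin],key=cv2.contourArea,reverse=True)
# box frame: origin & yaw
def b2w(B,p): # B=(x,y,yaw), p in m
    return R.from_euler('z',B[2]).apply(p)+[B[0],B[1],0]
def w2b(B,p): return R.from_euler('z',-B[2]).apply(np.array(p)-[B[0],B[1],0])
E
python3 - <<'E'
from h import *
img,K,W=snap('top')
m=cv2.inRange(cv2.cvtColor(img,cv2.COLOR_RGB2HSV),(0,0,150),(180,40,255));m[:180]=0;m[350:]=0;m[:,:300]=0;m[:,490:]=0
m=cv2.morphologyEx(m,cv2.MORPH_OPEN,np.ones((3,3)))
c=max(cv2.findContours(m,cv2.RETR_EXTERNAL,2)[0],key=cv2.contourArea)
P=np.array([onz(K,W,p[0],.105)[:2] for p in cv2.convexHull(c)],np.float32)*1000
rc=cv2.minAreaRect(P);print(rc)
print(cv2.boxPoints(rc))
for c in blobs(img,(105,120,40),(130,255,255),40):
    (u,v),a=cv2.minEnclosingCircle(c);print('cap',u,v,a,onz(K,W,(u,v),.04))
for c in blobs(img,(8,80,150),(25,200,255),300):
    q=cv2.minAreaRect(c);print('mat?',q,onz(K,W,q[0],.004))
x=img[170:350,290:500];cv2.imwrite('pics/boxcrop.png',cv2.resize(x[:,:,::-1],None,fx=3,fy=3,interpolation=2))
E
```

```text
((478.1961669921875, -184.20587158203125), (403.6473693847656, 198.708740234375), 60.1054801940918)
[[ 291.4716 -309.6571]
 [ 463.741  -408.6945]
 [ 664.9208  -58.7546]
 [ 492.6514   40.2828]]
cap 362.5 97.5 11.768702507019043 [ 0.9539 -0.1145  0.04  ]
cap 17.0 101.0 12.041694641113281 [0.9565 0.8702 0.04  ]
cap 291.6153869628906 241.61538696289062 9.964827537536621 [0.5415 0.0933 0.04  ]
cap 11.033333778381348 234.5 10.282014846801758 [0.5736 0.8669 0.04  ]
cap 534.0454711914062 26.68181800842285 18.55500602722168 [ 1.1629 -0.6231  0.04  ]
cap 19.0 62.0 8.944372177124023 [1.0729 0.8705 0.04  ]
cap 438.5 168.61111450195312 17.693824768066406 [ 0.7422 -0.3237  0.04  ]
cap 9.875 195.0 6.206195831298828 [0.6845 0.876  0.04  ]
mat? ((429.68292236328125, 127.84871673583984), (200.3998565673828, 83.12995147705078), 2.174743890762329) [ 0.8745 -0.3136  0.004 ]
mat? ((383.43670654296875, 252.11517333984375), (97.5228271484375, 46.921363830566406), 28.810794830322266) [ 0.511 -0.166  0.004]
mat? ((91.89690399169922, 290.7680358886719), (65.70488739013672, 107.16207885742188), 2.60256218910217
[... 491 characters left out ...]
50.20458221435547), 45.0) [0.7638 0.6176 0.004 ]
mat? ((149.49554443359375, 208.31716918945312), (46.2545280456543, 52.082061767578125), 88.60282135009766) [0.6477 0.5008 0.004 ]
mat? ((362.0, 156.0), (82.0, 32.0), 0.0) [ 0.7926 -0.1125  0.004 ]
mat? ((508.0, 213.5), (65.0, 52.0), 90.0) [ 0.6167 -0.5289  0.004 ]
mat? ((218.8539276123047, 176.53369140625), (21.961280822753906, 34.70331573486328), 77.00537872314453) [0.7377 0.3031 0.004 ]
mat? ((335.4742736816406, 293.543701171875), (81.68093872070312, 35.44070816040039), 30.465545654296875) [ 0.3961 -0.0269  0.004 ]
mat? ((85.63711547851562, 225.5164794921875), (16.982465744018555, 44.09083938598633), 87.39744567871094) [0.6008 0.6811 0.004 ]
```

View pics/boxcrop.png

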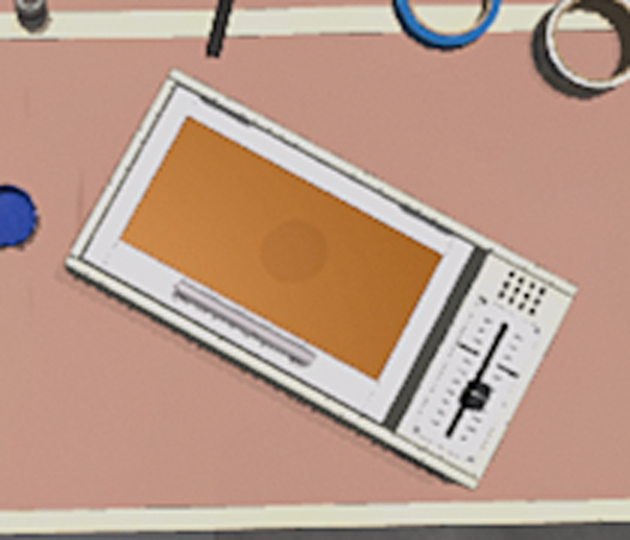

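```bash
cat >> h.py <<'E'
B=(.4825,-.1867,np.deg2rad(-29.9))
def plan(pos,ydir_deg,frame='w'):
    """tool-down target; tool y at ydir_deg (world deg, or box if 'b'), printed: turn about tool z, then shifts in final tool axes (mm)"""
    s=r.get_state();M=R.from_quat(s['eef_rot'])
    if frame=='b': pos=b2w(B,pos);ydir_deg+=np.rad2deg(B[2])
    for k in (0,180):
        a=np.deg2rad(ydir_deg+k);y=np.array([np.cos(a),np.sin(a),0]);z=np.array([0,0,-1.]);T=R.from_matrix(np.c_[np.cross(y,z),y,z])
        print('k',k,'turn',(M.inv()*T).as_rotvec(degrees=True),'shift',T.inv().apply(np.array(pos)-s['tool_pos'])*1000,'q7',s['q'][6])
def st():
    s=r.get_state();print('t',s['clock'],'box',w2b(B,s['tool_pos'])*1000,'F',s['contact_force'],'op',s['opening'],'ff',s['finger_force'])
E
python3 - <<'E'
from h import *
img,K,W=snap('top')
print('slider',w2b(B,onz(K,W,(448.7,301.5),.139)),'cured',w2b(B,onz(K,W,(388,253.7),.05)),'cap1 box',w2b(B,[.5415,.0933,0]),b2w(B,[-.07,-.16,.126]),b2w(B,[-.077,.0425,.139]))
print('mat box',w2b(B,[.5508,.2632,0]))
plan([-.03,-.16,.19],0,'b')
E
```

```text
slider [-0.0357 -0.1581  0.139 ] cured [0.01   0.0235 0.05  ] cap1 box [-0.0884  0.2721  0.    ] [ 0.3421 -0.2905  0.126 ] [ 0.4369 -0.1115  0.139 ]
mat box [-0.1651  0.4241  0.    ]
k 0 turn [ -0.0584  -0.0181 -43.4318] shift [348.1568  27.8087  23.7565] q7 -0.21506217814854608
k 180 turn [ -0.0227   0.0732 136.5682] shift [-348.1568  -27.8087   23.7565] q7 -0.21506217814854608
```

```bash
python3 -m pendant '[[-1,[0,0,0],[0,0,-8.7]],[-1,[0,0,0],[0,0,-8.7]],[-1,[0,0,0],[0,0,-8.7]],[-1,[0,0,0],[0,0,-8.7]],[-1,[0,0,0],[0,0,-8.6]],[-1,[50,4,-10],[0,0,0]],[-1,[50,4,-10],[0,0,0]],[-1,[50,4,0],[0,0,0]]]' 20
python3 -m pendant '[[-1,[50,4,0],[0,0,0]],[-1,[50,4,0],[0,0,0]],[-1,[50,4,0],[0,0,0]],[-1,[48,4,0],[0,0,0]],[-1,[0,0,0],[0,0,0]],[-1,[0,0,0],[0,0,0]]]'
python3 - <<'E'
from h import *
st();plan([-.0357,-.16,.19],0,'b')
img,K,W=snap('wrist');cv2.imwrite('pics/w1.png',img[:,:,::-1])
print(K,proj(K,W,b2w(B,[-.0357,-.16,.139])))
E
```

```text
clock: 1.2
tool_pos: [0.2656, -0.4739, 0.2349]
eef_rot: [0.866, 0.5, 0.0, 0.001]
contact_force: [1.2, -0.1, -1.0]
opening: 1.0
finger_force: 0.0
clock: 1.95
tool_pos: [0.3766, -0.3119, 0.2341]
eef_rot: [0.866, 0.5, -0.001, 0.0]
contact_force: [0.8, -0.6, -0.4]
opening: 1.0
finger_force: 0.0
t 1.95 box [ -29.4566 -161.3046  234.1061] F [ 0.7784 -0.6023 -0.3685] op 1.000087969332823 ff 0.0
k 0 turn [-0.0269  0.0537 -0.069 ] shift [ 1.3046 -6.2434 44.1061] q7 -0.23460687670634528
k 180 turn [  0.0843   0.0423 179.931 ] shift [-1.3046  6.2434 44.1061] q7 -0.23460687670634528
[[398.9824   0.     321.5078]
 [  0.     398.9824 243.1755]
 [  0.       0.       1.    ]] [315.9007 232.8811]
```

View pics/w1.png

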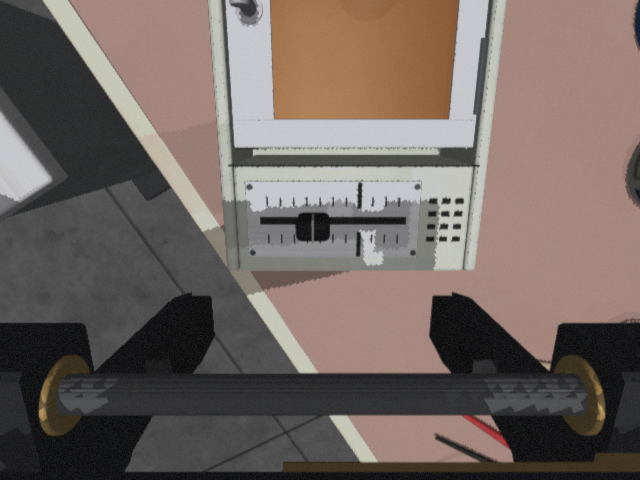

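Wrist view: slider at (313,227), slot from (261,220) to (406,220), long tick at x≈359. I'll use these to refine the box pose.

```bash
python3 - <<'E'
from h import *
img,K,W=snap('wrist')
f=lambda u,v,z:w2b(B,onz(K,W,(u,v),z))*1000
print('slider top',f(313,227,.139),'slot ends',f(261,220,.106),f(406,220,.106),'tick',f(359.5,197,.106),f(359,244,.106))
print('right edge',f(237,270,.105),f(475,270,.105),'gap',f(232,165,.105),f(478,165,.105),'cam',W[:3,3])
E
```

```text
slider top [ -37.7562 -156.4928  139.    ] slot ends [ -78.5095 -159.4694  106.    ] [  32.9321 -159.6499  106.    ] tick [  -3.2437 -141.7439  106.    ] [  -2.6846 -178.8836  106.    ]
right edge [ -99.8196 -200.8462  105.    ] [  90.8075 -201.1     105.    ] gap [ -98.2273 -117.8163  105.    ] [  83.9224 -118.1647  105.    ] cam [ 0.4119 -0.2468  0.4046]
```

```bash
sed -i 's/^B=.*/B=(.4808,-.1857,np.deg2rad(-29.9))/' h.py
python3 -m pendant '[[-1,[1,-8.5,40],[0,0,0]],[-1,[0,0,40],[0,0,0]],[-1,[0,0,30],[0,0,0]],[-1,[0,0,10],[0,0,0]],[1,[0,0,0],[0,0,0]],[1,[0,0,0],[0,0,0]],[1,[0,0,0],[0,0,0]],[1,[0,0,0],[0,0,0]]]' 15
python3 -m pendant '[[1,[0,0,0],[0,0,0]],[1,[0,-10,0],[0,0,0]],[1,[0,-10,0],[0,0,0]],[1,[0,-8,0],[0,0,0]],[1,[0,-4,0],[0,0,0]],[1,[0,0,0],[0,0,0]]]'
python3 -c "
from h import *
st()"
```

```text
clock: 3.05
tool_pos: [0.3706, -0.3064, 0.1148]
eef_rot: [0.866, 0.5, 0.0, 0.001]
contact_force: [0.6, -0.2, 0.3]
opening: 0.569
finger_force: 0.0
clock: 3.8
tool_pos: [0.3421, -0.2898, 0.1149]
eef_rot: [0.866, 0.501, 0.0, 0.0]
contact_force: [0.2, -0.9, 7.6]
opening: 0.004
finger_force: 3.8
t 3.8 box [ -68.3647 -159.3666  114.893 ] F [ 0.1664 -0.8942  7.594 ] op 0.004054661396857318 ff 3.8333321108075324
```

```bash
python3 - <<'E'
from h import *
img,K,W=snap('wrist');cv2.imwrite('pics/w2.png',img[:,:,::-1])
E
```

```text
(no output)
```

View pics/w2.png

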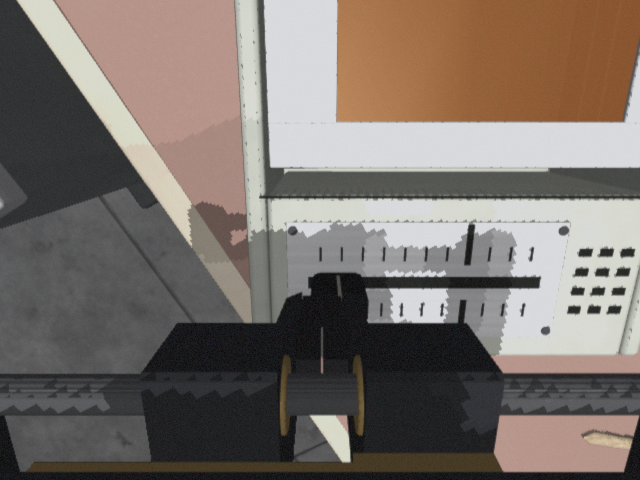

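```bash
python3 - <<'E'
from h import *
st()
img,K,W=snap('wrist')
f=lambda u,v,z:w2b(B,onz(K,W,(u,v),z))*1000
print(f(338,275,.139),f(338,297,.139),f(338,330,.109),'slot',f(308,282,.106),f(540,282,.106),'tick',f(470,225,.106),'edges',f(314,285,.139),f(366,285,.139))
for y in(-160,-150,-170):print(y,proj(K,W,b2w(B,[-.068,y/1000,.139])),proj(K,W,b2w(B,[-.068,y/1000,.115])))
x=img[200:400,220:460];cv2.imwrite('pics/w3.png',cv2.resize(x[:,:,::-1],None,fx=3,fy=3,interpolation=2))
E
```

```text
t 3.85 box [ -68.3362 -159.394   114.8897] F [-0.6192  1.272   8.5609] op 0.005162726202418122 ff 3.9098110361373983
[ -64.0082 -142.3447  139.    ] [ -63.8935 -151.7694  139.    ] [ -62.3538 -183.2818  109.    ] slot [ -77.0657 -158.9489  106.    ] [  35.2469 -158.8834  106.    ] tick [  -1.7049 -130.4557  106.    ] edges [ -73.466  -146.5938  139.    ] [ -52.8636 -146.5817  139.    ]
-160 [327.6382 315.5979] [326.9296 291.5644]
-150 [327.7542 292.9217] [327.0196 271.3652]
-170 [327.5262 337.4751] [326.8422 311.1388]
```

View pics/w3.png

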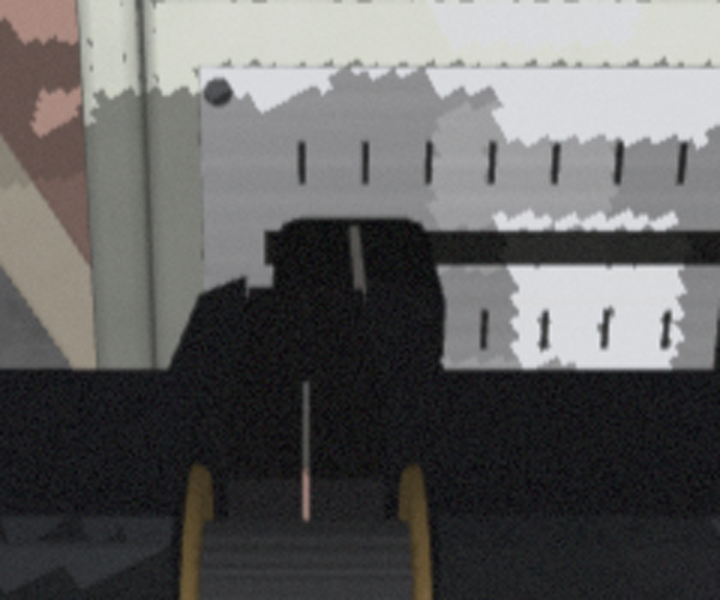

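```bash
python3 - <<'E'
from h import *
img,K,W=snap('wrist')
x=img[250:400,260:420].astype(float);x=np.clip(x*5,0,255).astype(np.uint8)
cv2.imwrite('pics/w4.png',cv2.resize(x[:,:,::-1],None,fx=4,fy=4,interpolation=2))
E
```

```text
(no output)
```

View pics/w4.png

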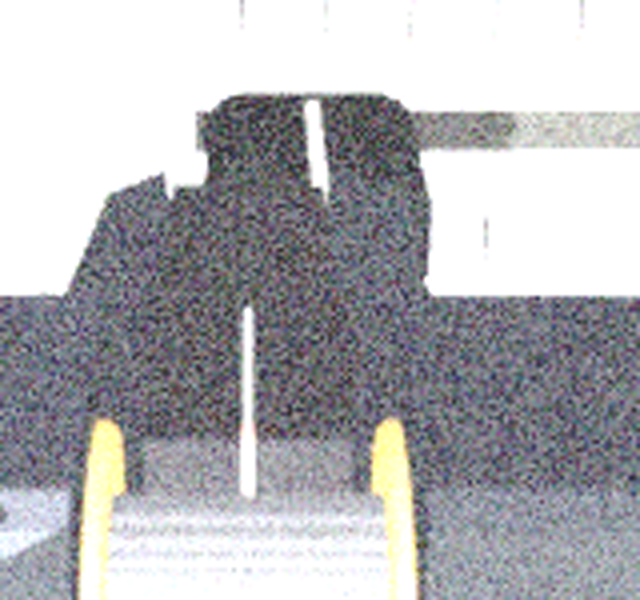

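```bash
python3 -m pendant '[[1,[0,0,-10],[0,0,0]],[1,[0,0,-20],[0,0,0]],[1,[0,0,-50],[0,0,0]],[1,[0,0,0],[0,0,0]],[1,[0,0,0],[0,0,0]]]'
python3 - <<'E'
from h import *
st()
img,K,W=snap('wrist')
x=img[150:390,220:460].astype(float);x=np.clip(x*2.5,0,255).astype(np.uint8)
cv2.imwrite('pics/w5.png',cv2.resize(x[:,:,::-1],None,fx=2.4,fy=2.4,interpolation=2))
m=cv2.inRange(img,(0,0,0),(45,45,45));m[300:]=0;m=cv2.morphologyEx(m,cv2.MORPH_OPEN,np.ones((11,11)))
for c in cv2.findContours(m,0,2)[0]:
    b=cv2.boundingRect(c)
    if b[2]<150: u,v=b[0]+b[2]/2,b[1]+b[3]/2;print(b,w2b(B,onz(K,W,(u,v),.13))*1000)
E
```

```text
clock: 4.58
tool_pos: [0.3415, -0.2898, 0.194]
eef_rot: [0.866, 0.5, -0.0, -0.0]
contact_force: [-0.4, 0.1, -0.2]
opening: 0.005
finger_force: 0.0
t 4.575 box [ -68.8486 -159.7275  194.0154] F [-0.3528  0.0807 -0.1973] op 0.004977305844237918 ff 0.0
(337, 230, 17, 31) [ -56.4319 -157.8533  130.    ]
(316, 229, 17, 33) [ -69.356  -157.8601  130.    ]
```

View pics/w5.png

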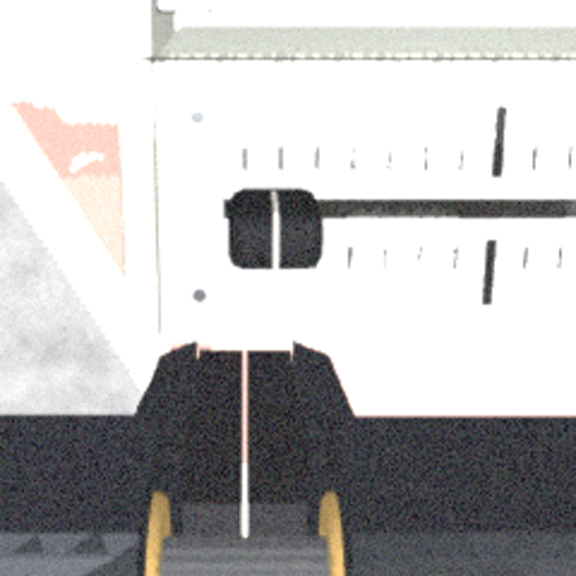

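```bash
python3 - <<'E'
from h import *
s=r.get_state();d=cams.snapshot('wrist');print(d['tool_from_camera'])
T=d['tool_from_camera'];K=d['camera_matrix']
for p in([0,0,0],[.009,0,0],[-.009,0,0],[0,0,-.019],[.009,0,-.019],[0.009,.0175,0]):print(p,proj(K,T,p))
E
```

```text
[[ 0.0007  0.957   0.2901  0.0745]
 [ 1.     -0.0011  0.0013 -0.002 ]
 [ 0.0016  0.2901 -0.957  -0.1706]
 [ 0.      0.      0.      1.    ]]
[0, 0, 0] [326.2073 290.264 ]
[0.009, 0, 0] [326.288  272.0847]
[-0.009, 0, 0] [326.1289 307.9371]
[0, 0, -0.019] [326.6479 308.5942]
[0.009, 0, -0.019] [326.7445 288.692 ]
[0.009, 0.0175, 0] [364.6015 272.1307]
```

```bash
python3 -m pendant '[[1,[0,38,0],[0,0,0]],[1,[0,0,40],[0,0,0]],[1,[0,0,40],[0,0,0]],[1,[0,0,4],[0,0,0]],[1,[0,0,0],[0,0,0]]]'
python3 - <<'E'
from h import *
st();img,K,W=snap('wrist')
cv2.imwrite('pics/w6.png',np.clip(img[150:400,180:480,::-1]*2.,0,255))
E
```

```text
clock: 5.3
tool_pos: [0.3754, -0.3088, 0.1102]
eef_rot: [0.866, 0.501, -0.0, -0.0]
contact_force: [0.1, 0.0, 0.9]
opening: 0.009
finger_force: 0.0
t 5.3 box [ -29.9858 -159.2593  110.2463] F [0.12   0.002  0.8909] op 0.00892714845555534 ff 0.0[ WARN:0@0.339] global loadsave.cpp:1063 imwrite_ Unsupported depth image for selected encoder is fallbacked to CV_8U.
```

View pics/w6.png

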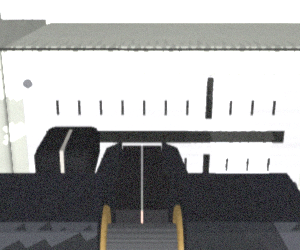

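```bash
python3 -m pendant '[[1,[0,0,3],[0,0,0]],[1,[0,0,0],[0,0,0]]]' | grep -E "pos|cont"
python3 -m pendant '[[1,[0,0,2.5],[0,0,0]],[1,[0,0,0],[0,0,0]]]'| grep -E "pos|cont"
python3 -m pendant '[[1,[0,0,2],[0,0,0]],[1,[0,0,0],[0,0,0]]]'| grep -E "pos|cont"
```

```text
tool_pos: [0.3758, -0.3094, 0.1079]
contact_force: [-0.0, -0.8, -0.0]
tool_pos: [0.3754, -0.3091, 0.1047]
contact_force: [-0.6, 0.7, 0.5]
tool_pos: [0.3754, -0.309, 0.1026]
contact_force: [0.0, -0.0, -0.5]
```

```bash
for i in 1; do python3 -m pendant '[[1,[0,0,3],[0,0,0]],[1,[0,0,3],[0,0,0]],[1,[0,0,0],[0,0,0]]]' | grep -E "pos|cont"; done
python3 -m pendant '[[1,[0,0,3],[0,0,0]],[1,[0,0,0],[0,0,0]]]' | grep -E "pos|cont"
python3 -m pendant '[[1,[0,0,3],[0,0,0]],[1,[0,0,0],[0,0,0]]]' | grep -E "pos|cont"
```

```text
tool_pos: [0.3753, -0.3089, 0.0964]
contact_force: [-0.5, 0.4, 0.5]
tool_pos: [0.3754, -0.309, 0.0935]
contact_force: [0.1, 1.2, -0.0]
tool_pos: [0.3754, -0.309, 0.0905]
contact_force: [0.2, 0.6, -1.3]
```

```bash
python3 -m pendant '[[1,[0,0,3],[0,0,0]],[1,[0,0,0],[0,0,0]]]' | grep -E "pos|cont"
python3 -m pendant '[[1,[0,0,2],[0,0,0]],[1,[0,0,0],[0,0,0]]]' | grep -E "pos|cont"
python3 -m pendant '[[1,[0,0,2],[0,0,0]],[1,[0,0,0],[0,0,0]]]' | grep -E "pos|cont"
```

```text
tool_pos: [0.3754, -0.309, 0.0875]
contact_force: [0.2, -0.5, -0.0]
tool_pos: [0.3754, -0.309, 0.0856]
contact_force: [0.1, -0.2, 0.3]
tool_pos: [0.3754, -0.3091, 0.0836]
contact_force: [-0.6, 0.0, 0.1]
```

```bash
python3 -m pendant '[[1,[0,-4,0],[0,0,0]],[1,[0,-4,0],[0,0,0]],[1,[0,0,0],[0,0,0]]]' | grep -E "pos|cont"
python3 -m pendant '[[1,[0,-3,0],[0,0,0]],[1,[0,0,0],[0,0,0]]]' | grep -E "pos|cont"
python3 -m pendant '[[1,[0,-3,0],[0,0,0]],[1,[0,0,0],[0,0,0]]]' | grep -E "pos|cont"
python3 - <<'E'
from h import *
st();img,K,W=snap('wrist')
cv2.imwrite('pics/w7.png',np.clip(img[150:400,180:480,::-1]*2.,0,255).astype(np.uint8))
E
```

```text
tool_pos: [0.3685, -0.305, 0.0838]
contact_force: [0.3, -0.3, -1.3]
tool_pos: [0.3661, -0.3036, 0.0838]
contact_force: [1.4, -1.3, -0.7]
tool_pos: [0.366, -0.3035, 0.0841]
contact_force: [5.2, -3.1, -3.9]
t 8.6 box [ -40.7649 -159.3211   84.0577] F [ 5.2492 -3.0807 -3.9245] op 0.0020371488249280013 ff 3.0995244055520743
```

View pics/w7.png

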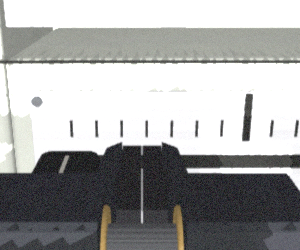

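```bash
python3 -m pendant '[[1,[0,3,2],[0,0,0]],[1,[0,0,0],[0,0,0]]]' | grep -E "pos|cont"
python3 -m pendant '[[1,[0,0,1.5],[0,0,0]],[1,[0,0,0],[0,0,0]]]' | grep -E "pos|cont"
python3 -m pendant '[[1,[0,0,1.5],[0,0,0]],[1,[0,0,0],[0,0,0]]]' | grep -E "pos|cont"
python3 -m pendant '[[1,[0,0,1.5],[0,0,0]],[1,[0,0,0],[0,0,0]]]' | grep -E "pos|cont"
```

```text
tool_pos: [0.3661, -0.3037, 0.0817]
contact_force: [2.3, -2.3, 0.3]
tool_pos: [0.3662, -0.3038, 0.081]
contact_force: [0.5, -0.4, 10.3]
tool_pos: [0.3662, -0.3038, 0.0809]
contact_force: [0.2, 1.0, 26.4]
tool_pos: [0.3662, -0.3038, 0.0808]
contact_force: [-3.5, 2.7, 43.2]
```

```bash
cat >> h.py <<'E'
OFF=.0245 # measured: real fingertips end 24.5 mm short of tool_pos
_plan=plan
def plan(tip,y,frame='w'): _plan(np.array(tip)-[0,0,OFF],y,frame)
E
python3 -m pendant '[[1,[0,1,-15],[0,0,0]],[0,[0,0,-50],[0,0,0]],[-1,[0,0,-45],[0,0,0]],[-1,[50,-9,0],[0,0,0]],[-1,[50,-9,0],[0,0,0]],[-1,[50,-9,0],[0,0,0]],[-1,[52,-9,0],[0,0,0]],[-1,[0,0,0],[0,0,0]]]' 25
python3 - <<'E'
from h import *
st();plan([-.077,.0425,.12],0,'b')
img,K,W=snap('wrist')
f=lambda u,v,z:w2b(B,onz(K,W,(u,v),z))*1000
cv2.imwrite('pics/w8.png',img[:,:,::-1])
for y in(-22.5,42.5,107.5):print(y,proj(K,W,b2w(B,[-.077,y/1000,.139])))
E
```

```text
clock: 10.65
tool_pos: [0.4365, -0.1063, 0.187]
eef_rot: [0.863, 0.504, 0.0, -0.001]
contact_force: [-0.9, -1.1, -0.6]
opening: 0.779
finger_force: 0.0
t 10.65 box [-77.9662  46.8159 187.0487] F [-0.9396 -1.0973 -0.5805] op 0.7785350984662377 ff 0.0
k 0 turn [-0.1187 -0.0723  0.4831] shift [-4.3159  0.9662 91.5487] q7 -0.7408358931246471
k 180 turn [   0.1133   -0.1859 -179.5167] shift [ 4.3159 -0.9662 91.5487] q7 -0.7408358931246471
-22.5 [325.7884 361.3652]
42.5 [327.1524 263.9729]
107.5 [328.7565 149.4357]
```

View pics/w8.png

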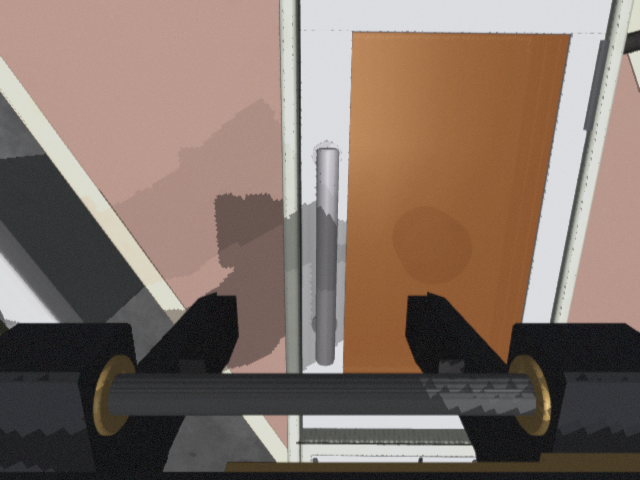

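The wrist view shows the bar at column 327, rows 149–361, which matches the prediction within 2 px. I'll descend and grip it.

```bash
python3 -m pendant '[[-1,[-4,1,40],[0,0,0.5]],[-1,[0,0,40],[0,0,0]],[-1,[0,0,11],[0,0,0]],[1,[0,0,0],[0,0,0]],[1,[0,0,0],[0,0,0]],[1,[0,0,0],[0,0,0]],[1,[0,0,0],[0,0,0]],[1,[0,0,0],[0,0,0]]]' 25| grep -E "pos|cont|open|fing"
python3 -m pendant '[[1,[0,0,0],[0,0,0]],[1,[0,0,0],[0,0,0]],[1,[0,0,0],[0,0,0]],[1,[0,0,0],[0,0,0]],[1,[0,0,0],[0,0,0]],[1,[0,0,0],[0,0,0]]]'| grep -E "pos|cont|open|fing"
```

```text
tool_pos: [0.4355, -0.1151, 0.0965]
contact_force: [0.7, 0.3, 0.2]
opening: 0.456
finger_force: 0.0
tool_pos: [0.4346, -0.1147, 0.0961]
contact_force: [-1.8, 2.2, -0.5]
opening: 0.118
finger_force: 24.7
```

```bash
python3 -m pendant '[[1,[0,0,2.5],[0,0,0]],[1,[0,0,2.5],[0,0,0]],[1,[0,0,0],[0,0,0]]]'| grep -E "pos|cont|open|fing"
python3 -m pendant '[[1,[0,0,2],[0,0,0]],[1,[0,0,0],[0,0,0]]]'| grep -E "pos|cont|open|fing"
python3 -m pendant '[[1,[0,0,1],[0,0,0]],[1,[0,0,0],[0,0,0]]]'| grep -E "pos|cont|open|fing"
python3 -m pendant '[[1,[0,0,0.7],[0,0,0]],[1,[0,0,0],[0,0,0]]]'| grep -E "pos|cont|open|fing"
```

```text
tool_pos: [0.4336, -0.1141, 0.0912]
contact_force: [-5.6, 4.2, 6.3]
opening: 0.122
finger_force: 24.3
tool_pos: [0.4332, -0.1139, 0.0892]
contact_force: [-5.8, 5.1, 5.4]
opening: 0.114
finger_force: 24.2
tool_pos: [0.433, -0.1138, 0.0882]
contact_force: [-5.9, 5.6, 6.8]
opening: 0.116
finger_force: 24.2
tool_pos: [0.4329, -0.1138, 0.0875]
contact_force: [-5.2, 5.5, 6.1]
opening: 0.118
finger_force: 24.2
```

```bash
python3 -m pendant '[[1,[0,-0.5,1],[0,0,0]],[1,[0,0,0],[0,0,0]]]'| grep -E "pos|cont|open|fing"
python3 -m pendant '[[1,[0,-0.5,1],[0,0,0]],[1,[0,0,0],[0,0,0]]]'| grep -E "pos|cont|open|fing"
```

```text
tool_pos: [0.4352, -0.1149, 0.0866]
contact_force: [-2.8, 1.5, 3.9]
opening: 0.095
finger_force: 25.6
tool_pos: [0.4349, -0.1148, 0.0855]
contact_force: [0.1, 2.0, 3.4]
opening: 0.094
finger_force: 24.9
```

```bash
python3 -m pendant '[[1,[0,0,-4],[0,0,0]],[1,[0,1,-4],[0,0,0]],[1,[0,0,-4],[0,0,0]],[1,[0,0,0],[0,0,0]]]'| grep -E "pos|cont|open|fing"
python3 -m pendant '[[1,[0,1,-4],[0,0,0]],[1,[0,1,-4],[0,0,0]],[1,[0,0,0],[0,0,0]]]'| grep -E "pos|cont|open|fing"
```

```text
tool_pos: [0.4384, -0.1166, 0.0982]
contact_force: [6.4, -4.8, -1.6]
opening: 0.09
finger_force: 25.0
tool_pos: [0.4409, -0.118, 0.106]
contact_force: [6.2, -5.6, -3.8]
opening: 0.092
finger_force: 25.0
```

```bash
python3 -m pendant '[[1,[0,2,-6],[0,0,0]],[1,[0,2,-6],[0,0,0]],[1,[0,2,-5],[0,0,0]],[1,[0,0,0],[0,0,0]]]'| grep -E "pos|cont|open|fing"
python3 - <<'E'
from h import *
st();img,K,W=snap('wrist')
for t in(0,.17):
  for y in(42.5,107.5):
    print(t,y,proj(K,W,b2w(B,np.array([83-160*np.cos(t)+40*np.sin(t),y,99+160*np.sin(t)+40*np.cos(t)])/1000)))
cv2.imwrite('pics/w9.png',img[:,:,::-1])
E
```

```text
tool_pos: [0.4486, -0.1223, 0.1234]
contact_force: [11.4, -10.1, -9.7]
opening: 0.093
finger_force: 24.8
t 15.45 box [-59.5611  38.9142 123.3807] F [ 11.3786 -10.1188  -9.6966] op 0.09254310551384212 ff 24.80922868475318
0 42.5 [285.6841 297.728 ]
0 107.5 [279.1599 139.0601]
0.17 42.5 [305.3093 328.1161]
0.17 107.5 [300.392  141.7963]
```

View pics/w9.png

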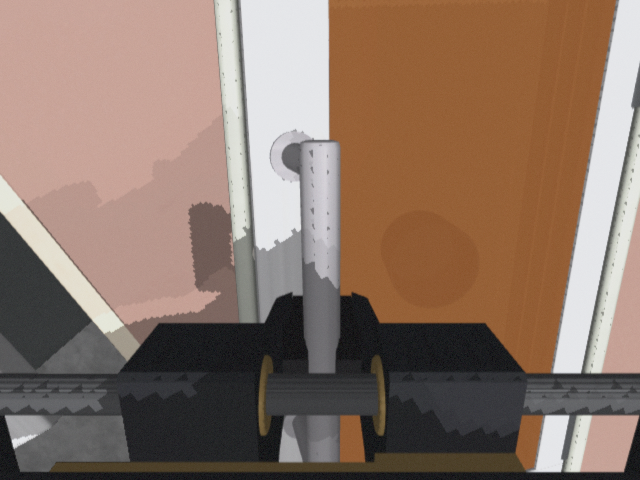

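```bash
python3 - <<'E'
from h import *
st()
f=lambda t:np.array([83-160*np.cos(t)+40*np.sin(t),99+160*np.sin(t)+40*np.cos(t)])
ts=np.linspace(.28,1.82,23)
for a,b in zip(ts,ts[1:]):print(round(b,2),'ty,tz',(f(b)-f(a))*[1,-1],f(b))
E
```

```text
t 15.5 box [-59.6174  38.9094 123.2789] F [ 12.1868  -9.4003 -10.9846] op 0.09168795898580334 ff 24.816937912255526
0.35 ty,tz [ 6.1309 -9.7794] [-53.5837 191.4386]
0.42 ty,tz [ 6.7999 -9.3267] [-46.7838 200.7652]
0.49 ty,tz [ 7.4356 -8.8282] [-39.3482 209.5935]
0.56 ty,tz [ 8.0349 -8.2865] [-31.3134 217.88  ]
0.63 ty,tz [ 8.5948 -7.7043] [-22.7186 225.5843]
0.7 ty,tz [ 9.1126 -7.0843] [-13.606  232.6685]
0.77 ty,tz [ 9.5857 -6.4295] [ -4.0203 239.0981]
0.84 ty,tz [10.012  -5.7433] [  5.9917 244.8414]
0.91 ty,tz [10.3892 -5.029 ] [ 16.3808 249.8704]
0.98 ty,tz [10.7155 -4.2901] [ 27.0963 254.1605]
1.05 ty,tz [10.9893 -3.5301] [ 38.0856 257.6906]
1.12 ty,tz [11.2093 -2.7528] [ 49.2948 260.4434]
1.19 ty,tz [11.3744 -1.9621] [ 60.6692 262.4054]
1.26 ty,tz [11.4837 -1.1617] [ 72.1529 263.5671]
1.33 ty,tz [11.5369 -0.3557] [ 83.6898 263.9228]
1.4 ty,tz [11.5335  0.4521] [ 95.2232 263.4706]
1.47 ty,tz [11.4736  1.2577] [106.6969 262.2129]
1.54 ty,tz [11.3575  2.0571] [118.0544 260.1558]
1.61 ty,tz [11.1858  2.8465] [129.2402 257.3093]
1.68 ty,tz [10.9594  3.6219] [140.1996 253.6874]
1.75 ty,tz [10.6792  4.3795] [150.8788 249.3079]
1.82 ty,tz [10.3467  5.1157] [161.2255 244.1922]
```

```bash
python3 -m pendant '[[1,[0,8,-9],[0,0,0]],[1,[0,7,-9.3],[0,0,0]],[1,[0,7.4,-8.8],[0,0,0]],[1,[0,8,-8.3],[0,0,0]],[1,[0,8.6,-7.7],[0,0,0]],[1,[0,0,0],[0,0,0]]]' 12| grep -E "pos|cont|open|fing"
python3 -m pendant '[[1,[0,9.1,-7.1],[0,0,0]],[1,[0,9.6,-6.4],[0,0,0]],[1,[0,10,-5.7],[0,0,0]],[1,[0,10.4,-5],[0,0,0]],[1,[0,10.7,-4.3],[0,0,0]],[1,[0,0,0],[0,0,0]]]'| grep -E "pos|cont|open|fing"
python3 -c "
from h import *
st()"
```

```text
tool_pos: [0.4758, -0.1384, 0.166]
contact_force: [0.8, 3.3, -0.7]
opening: 0.1
finger_force: 12.0
tool_pos: [0.5192, -0.1635, 0.1962]
contact_force: [-4.3, 3.6, 13.3]
opening: 0.099
finger_force: 12.0
t 17.0 box [ 22.2288  38.3621 196.237 ] F [-4.3377  3.632  13.3425] op 0.09856728894846509 ff 12.008706888279335
```

```bash
python3 -m pendant '[[1,[0,11,-6.5],[0,0,0]],[1,[0,11.2,-5],[0,0,0]],[1,[0,11.4,-4],[0,0,0]],[1,[0,11.5,-3],[0,0,0]],[1,[0,11.5,-1],[0,0,0]],[1,[0,0,0],[0,0,0]]]'| grep -E "pos|cont|open|fing"
python3 -c "
from h import *
st()"
```

```text
tool_pos: [0.5672, -0.1923, 0.2119]
contact_force: [1.9, 3.3, -16.6]
opening: 0.098
finger_force: 12.1
t 17.75 box [ 78.2297  37.3612 211.9307] F [  1.9375   3.3283 -16.649 ] op 0.09754089670311303 ff 12.13703004643321
```

```bash
python3 -m pendant '[[1,[0,0,0],[0,0,0]],[1,[0,11.5,0],[0,0,0]],[1,[0,11.5,0.5],[0,0,0]],[1,[0,11.4,1],[0,0,0]],[1,[0,11.3,2],[0,0,0]],[1,[0,0,0],[0,0,0]]]' 4| grep -E "pos|cont|open|fing"
python3 -c "
from h import *
st()"
```

```text
tool_pos: [0.6082, -0.2169, 0.2103]
contact_force: [-0.5, 1.1, -1.6]
opening: 0.109
finger_force: 4.1
t 18.5 box [125.9623  36.4826 210.315 ] F [-0.5046  1.0613 -1.5939] op 0.10874234635093251 ff 4.129984974861145
```

```bash
python3 -m pendant '[[1,[0,11,3],[0,0,0]],[1,[0,10.9,3.5],[0,0,0]],[1,[0,10.7,4.3],[0,0,0]],[1,[0,4,2],[0,0,0]],[1,[0,0,0],[0,0,0]]]'| grep -E "pos|cont|open|fing"
python3 -c "
from h import *
st()"
```

```text
tool_pos: [0.6392, -0.2347, 0.1973]
contact_force: [-0.5, 0.2, -0.7]
opening: 0.117
finger_force: 4.0
t 19.125 box [161.7182  36.429  197.3463] F [-0.464   0.2238 -0.7459] op 0.11688114011072147 ff 4.007260948419571
```

```bash
python3 -m pendant '[[0.55,[0,0,0],[0,0,0]],[0.55,[0,0,0],[0,0,0]],[0.55,[0,0,-15],[0,0,0]],[0.55,[0,0,-40],[0,0,0]],[0.55,[0,0,-40],[0,0,0]],[0.55,[0,0,0],[0,0,0]]]'| grep -E "pos|cont|open|fing"
python3 - <<'E'
from h import *
st();img,K,W=snap('top')
def bar(t,y):return b2w(B,np.array([83-160*np.cos(t)+40*np.sin(t),y,99+160*np.sin(t)+40*np.cos(t)])/1000)
print([proj(K,W,bar(t,107)) for t in(.17,1.6,1.82)])
cv2.imwrite('pics/t2.png',cv2.resize(img[150:350,230:500,::-1],None,fx=2.5,fy=2.5))
for c in blobs(img,(105,120,40),(130,255,255),40):
    (u,v),a=cv2.minEnclosingCircle(c);print('cap',u,v,a,onz(K,W,(u,v),.046),w2b(B,onz(K,W,(u,v),.058)))
E
```

```text
tool_pos: [0.641, -0.2347, 0.2976]
contact_force: [0.7, -0.0, -0.5]
opening: 0.224
finger_force: 0.0
t 19.875 box [163.3149  37.3452 297.5923] F [ 0.7426 -0.0432 -0.4637] op 0.22414473944250166 ff 0.0
[array([350.816, 261.907]), array([394.2305, 185.8511]), array([399.8772, 174.9324])]
cap 362.5 97.5 11.768702507019043 [ 0.9513 -0.1138  0.046 ] [0.3668 0.2955 0.058 ]
cap 387.625 253.0 10.625100135803223 [ 0.5051 -0.171   0.046 ] [0.0119 0.0261 0.058 ]
cap 291.6153869628906 241.61538696289062 9.964827537536621 [0.5409 0.093  0.046 ] [-0.0877  0.2704  0.058 ]
cap 17.0 101.0 12.041694641113281 [0.9538 0.8662 0.046 ] [-0.1148  1.1381  0.058 ]
cap 11.033333778381348 234.5 10.282014846801758 [0.5728 0.8629 0.046 ] [-0.4403  0.9472  0.058 ]
cap 534.0454711914062 26.68181800842285 18.55500602722168 [ 1.1593 -0.6199  0.046 ] [ 0.7952 -0.0363  0.058 ]
cap 19.0 62.0 8.944372177124023 [1.0697 0.8665 0.046 ] [-0.0155  1.1955  0.058 ]
cap 9.875 195.0 6.206195831298828 [0.6832 0.8719 0.046 ] [-0.35    1.0094  0.058 ]
```

View pics/t2.png

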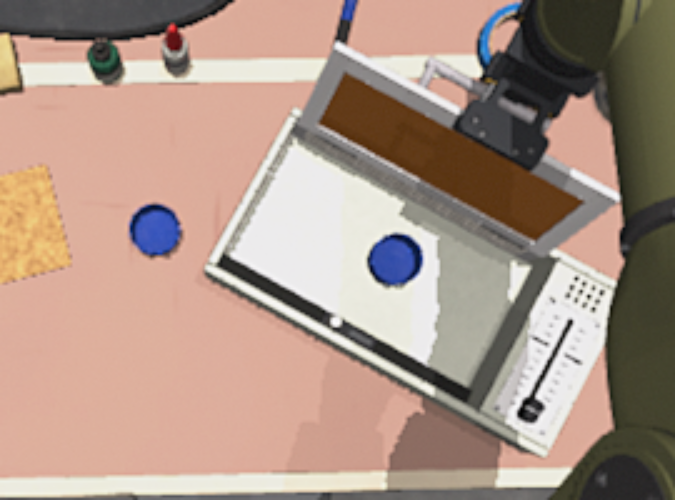

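```bash
python3 -m pendant '[[-1,[-4,-50,0],[0,0,0]],[-1,[-4,-50,0],[0,0,0]],[-1,[-3,-51,0],[0,0,0]],[-1,[0,0,0],[0,0,0]],[-1,[0,0,0],[0,0,0]]]'| grep -E "pos|cont|open|fing"
python3 - <<'E'
from h import *
st();plan([.0119,.026,.15],90,'b');print(r.get_state()['q'])
E
```

```text
tool_pos: [0.5031, -0.1679, 0.2922]
contact_force: [0.3, -0.1, 0.5]
opening: 0.77
finger_force: 0.0
t 20.55 box [ 10.449   26.5616 292.2325] F [ 0.3358 -0.0606  0.4889] op 0.7696533594306713 ff 0.0
k 0 turn [  0.0151   0.0304 -90.5592] shift [ -1.451   -0.5616 166.7325] q7 -0.5537660321602887
k 180 turn [ 0.0303 -0.0151 89.4408] shift [  1.451    0.5616 166.7325] q7 -0.5537660321602887
[ 0.5155  0.4915 -0.4419  1.737   0.248   0.968  -0.5538]
```

```bash
python3 -m pendant '[[-1,[0,0,0],[0,0,-10.1]],[-1,[0,0,0],[0,0,-10.1]],[-1,[0,0,0],[0,0,-10.1]],[-1,[0,0,0],[0,0,-10.1]],[-1,[0,0,0],[0,0,-10.1]],[-1,[0,0,0],[0,0,-10.1]],[-1,[0,0,0],[0,0,-10.1]],[-1,[0,0,0],[0,0,-10.1]]]'| grep -E "cont|open|fing"
python3 -m pendant '[[-1,[0,0,10],[0,0,-9.8]],[-1,[0,0,40],[0,0,0]],[-1,[0,0,40],[0,0,0]],[-1,[0,0,20],[0,0,0]],[-1,[0,0,0],[0,0,0]],[-1,[0,0,0],[0,0,0]]]'| grep -E "cont|open|fing"
cat >> h.py <<'E'
def cap(rim_z):
    img,K,W=snap('wrist')
    for c in blobs(img,(105,100,20),(130,255,255),800):
        (u,v),a=cv2.minEnclosingCircle(c);b=cv2.boundingRect(c);(ex,ey),ax,_=cv2.fitEllipse(c)
        p=onz(K,W,(u,v),rim_z);e=onz(K,W,(ex,ey),rim_z);l=onz(K,W,(b[0],v),rim_z);q=onz(K,W,(b[0]+b[2],v),rim_z)
        print('blob',np.round([u,v,a]),b,'circ',p,w2b(B,p),'ell',w2b(B,e),'diam',np.linalg.norm(l-q))
E
python3 - <<'E'
from h import *
st();plan([.0119,.026,.15],90,'b');cap(.058)
E
```

```text
contact_force: [0.2, -0.5, 0.6]
opening: 1.002
finger_force: 0.0
contact_force: [0.6, -0.3, 0.5]
opening: 1.0
finger_force: 0.0
t 22.3 box [ 11.2026  27.3381 182.8624] F [ 0.5946 -0.256   0.4848] op 1.0004348685726512 ff 0.0
k 0 turn [0.0643 0.0806 0.0123] shift [-0.6974 -1.3381 57.3624] q7 0.622976352866991
k 180 turn [  -0.1267    0.101  -179.9876] shift [ 0.6974  1.3381 57.3624] q7 0.622976352866991
blob [319. 221.  39.] (283, 183, 73, 77) circ [ 0.4987 -0.1667  0.058 ] [0.006  0.0254 0.058 ] ell [0.0066 0.0252 0.058 ] diam 0.05553555108740461
blob [629.  91.  37.] (616, 55, 24, 73) circ [0.5253 0.066  0.058 ] [-0.0869  0.2404  0.058 ] ell [-0.0789  0.2427  0.058 ] diam 0.016664534503798862
```

```bash
python3 -m pendant '[[-1,[2,-1.8,50],[0,0,0]],[-1,[0,0,50],[0,0,0]],[-1,[0,0,45],[0,0,0]],[-1,[0,0,22],[0,0,0]],[-1,[0,0,10],[0,0,0]],[1,[0,0,0],[0,0,0]],[1,[0,0,0],[0,0,0]],[1,[0,0,0],[0,0,0]]]' 15| grep -E "pos|cont|open|fing"
python3 -m pendant '[[1,[0,0,0],[0,0,0]],[1,[0,0,0],[0,0,0]],[1,[0,0,0],[0,0,0]]]'| grep -E "pos|cont|open|fing"
```

```text
tool_pos: [0.5009, -0.1682, 0.0063]
contact_force: [1.3, 0.1, 0.3]
opening: 0.689
finger_force: 0.0
tool_pos: [0.5007, -0.1682, 0.0061]
contact_force: [-0.6, -1.0, 6.0]
opening: 0.622
finger_force: 14.9
```

```bash
python3 -m pendant '[[1,[0,0,-20],[0,0,0]],[1,[0,0,-50],[0,0,0]],[1,[0,0,-50],[0,0,0]],[1,[0,0,-40],[0,0,0]],[1,[0,0,0],[0,0,0]]]'| grep -E "pos|cont|open|fing"
python3 - <<'E'
from h import *
st();plan([.5508,.2632,.024],60.1)
E
```

```text
tool_pos: [0.502, -0.1681, 0.168]
contact_force: [0.5, -0.4, 0.5]
opening: 0.625
finger_force: 15.0
t 24.35 box [  9.6191  25.7942 168.0107] F [ 0.4805 -0.4311  0.5163] op 0.624692501310861 ff 14.991701222337497
k 0 turn [0.1018 0.3188 0.0329] shift [172.7074 398.2499 168.5107] q7 0.5983539178296745
k 180 turn [  -0.5007    0.1599 -179.9663] shift [-172.7074 -398.2499  168.5107] q7 0.5983539178296745
```

```bash
python3 -m pendant '[[1,[19,44,0],[0,0,0]],[1,[19,44,0],[0,0,0]],[1,[19,44,0],[0,0,0]],[1,[19,44,0],[0,0,0]],[1,[19,44,0],[0,0,0]],[1,[19,44,0],[0,0,0]],[1,[19,44,0],[0,0,0]],[1,[19,44,0],[0,0,0]]]'| grep -E "pos|cont|open|fing"
python3 -m pendant '[[1,[20,46,0],[0,0,0]],[1,[0,0,40],[0,0,0]],[1,[0,0,0],[0,0,0]],[1,[0,0,0],[0,0,0]]]'| grep -E "pos|cont|open|fing"
python3 - <<'E'
from h import *
st();plan([.5508,.2632,.024],60.1)
img,K,W=snap('top')
m=cv2.inRange(cv2.cvtColor(img,cv2.COLOR_RGB2HSV),(105,120,30),(130,255,255))
for c in blobs(img,(105,120,30),(130,255,255),40):
    (u,v),a=cv2.minEnclosingCircle(c)
    if 150<u<480 and v<330:print('cap',u,v,a,onz(K,W,(u,v),.046))
E
```

```text
tool_pos: [0.5428, 0.2137, 0.1636]
contact_force: [0.2, -0.4, -0.2]
opening: 0.624
finger_force: 15.0
tool_pos: [0.549, 0.2619, 0.1252]
contact_force: [-0.4, 0.3, -0.7]
opening: 0.625
finger_force: 15.0
t 25.85 box [-163.9975  421.9933  125.1992] F [-0.442   0.2802 -0.6501] op 0.6246666389493118 ff 14.991614645132358
k 0 turn [-0.0708  0.0009  0.0102] shift [ -0.9091   2.0508 125.6992] q7 -0.07329310702170375
k 180 turn [  -0.0014   -0.1112 -179.9898] shift [  0.9091  -2.0508 125.6992] q7 -0.07329310702170375
cap 362.5 97.5 11.768702507019043 [ 0.9513 -0.1138  0.046 ]
cap 288.0 223.5 9.861641883850098 [0.5914 0.1025 0.046 ]
cap 437.7722473144531 168.641357421875 17.06825828552246 [ 0.7406 -0.32    0.046 ]
```

```bash
python3 -m pendant '[[1,[-1,2,40],[0,0,0]],[1,[0,0,40],[0,0,0]],[1,[0,0,25],[0,0,0]],[1,[0,0,12],[0,0,0]],[1,[0,0,4],[0,0,0]],[1,[0,0,2],[0,0,0]],[1,[0,0,0],[0,0,0]]]'| grep -E "pos|cont|open|fing"
python3 -m pendant '[[1,[0,0,1.5],[0,0,0]],[1,[0,0,0],[0,0,0]]]'| grep -E "pos|cont|open|fing"
```

```text
tool_pos: [0.5514, 0.2644, 0.0031]
contact_force: [-0.3, 0.4, 0.2]
opening: 0.627
finger_force: 15.0
tool_pos: [0.5509, 0.2641, 0.001]
contact_force: [0.4, -0.5, -0.3]
opening: 0.629
finger_force: 15.0
```

```bash
python3 -m pendant '[[1,[0,0,1.5],[0,0,0]],[1,[0,0,0],[0,0,0]]]'| grep -E "pos|cont|open|fing"
python3 -m pendant '[[1,[0,0,1.2],[0,0,0]],[1,[0,0,0],[0,0,0]]]'| grep -E "pos|cont|open|fing"
python3 -m pendant '[[1,[0,0,1],[0,0,0]],[1,[0,0,0],[0,0,0]]]'| grep -E "pos|cont|open|fing"
```

```text
tool_pos: [0.5507, 0.264, -0.0008]
contact_force: [0.1, -0.1, 0.5]
opening: 0.628
finger_force: 15.0
tool_pos: [0.5508, 0.2642, -0.0018]
contact_force: [0.3, 0.3, 1.4]
opening: 0.626
finger_force: 15.0
tool_pos: [0.5509, 0.2641, -0.0019]
contact_force: [-1.5, -1.1, 9.2]
opening: 0.629
finger_force: 14.9
```

```bash
python3 -m pendant '[[-1,[0,0,-1],[0,0,0]],[-1,[0,0,0],[0,0,0]],[-1,[0,0,0],[0,0,0]],[-1,[0,0,-20],[0,0,0]],[-1,[0,0,-50],[0,0,0]],[-1,[0,0,-50],[0,0,0]],[-1,[0,0,-40],[0,0,0]],[-1,[0,0,0],[0,0,0]]]'| grep -E "pos|cont|open|fing"
python3 - <<'E'
from h import *
st();print(w2b(B,[.5914,.1025,0]))
img,K,W=snap('top')
for c in blobs(img,(105,120,30),(130,255,255),40):
    (u,v),a=cv2.minEnclosingCircle(c)
    if 150<u<480 and v<330:print('cap',u,v,a,onz(K,W,(u,v),.046))
plan([.5914,.1025,.12],60.1)
plan([.5914,.1025,.12],-29.9)
E
```

```text
tool_pos: [0.5526, 0.266, 0.1628]
contact_force: [0.1, 0.0, -0.3]
opening: 1.001
finger_force: 0.0
t 28.775 box [-162.9545  427.3646  162.8161] F [ 0.1084  0.0425 -0.3304] op 1.0013743099750851 ff 0.0
[-0.0478  0.305   0.    ]
cap 362.5 97.5 11.768702507019043 [ 0.9513 -0.1138  0.046 ]
cap 287.2313537597656 224.09701538085938 10.099760055541992 [0.5898 0.1046 0.046 ]
cap 438.0 168.6666717529297 17.207977294921875 [ 0.7405 -0.3206  0.046 ]
k 0 turn [0.1866 0.1161 0.0627] shift [-115.371  -120.7594   65.0109] q7 -0.039171505445403536
k 180 turn [  -0.1822    0.293  -179.937 ] shift [115.371  120.7594  65.0109] q7 -0.039171505445403536
k 0 turn [ 0.2377 -0.0554 90.0626] shift [-120.7594  115.371    65.0109] q7 -0.039171505445403536
k 180 turn [  0.0554   0.2377 -89.9372] shift [ 120.7594 -115.371    65.0109] q7 -0.039171505445403536
```

```bash
python3 -m pendant '[[-1,[-40,-40,0],[0,0,0]],[-1,[-40,-40,0],[0,0,0]],[-1,[-34,-39,0],[0,0,0]],[-1,[0,0,20],[0,0,0]],[-1,[0,0,0],[0,0,0]],[-1,[0,0,0],[0,0,0]]]'| grep -E "cont|open|fing"
python3 - <<'E'
from h import *
st();cap(.046);plan([.590,.1043,.024],60.1)
E
```

```text
contact_force: [0.3, -0.1, 0.8]
opening: 0.998
finger_force: 0.0
t 29.575 box [-51.2061 307.6473 138.1233] F [ 0.3352 -0.0588  0.7643] op 0.9980809714657147 ff 0.0
blob [507.  63.  61.] (451, 12, 115, 102) circ [0.5479 0.2591 0.046 ] [-0.1636  0.4191  0.046 ] ell [-0.1624  0.4211  0.046 ] diam 0.06969891594468086
blob [325. 232.  43.] (284, 189, 82, 87) circ [0.5859 0.111  0.046 ] [-0.0568  0.3096  0.046 ] ell [-0.0561  0.3093  0.046 ] diam 0.05593795026691367
k 0 turn [ 0.0703 -0.0366  0.2456] shift [ -1.0157  -1.9586 138.9492] q7 0.18445492743357336
k 180 turn [   0.0574    0.1102 -179.7543] shift [  1.0157   1.9586 138.9492] q7 0.18445492743357336
```

```bash
python3 -m pendant '[[-1,[1,0.5,50],[0,0,0]],[-1,[0,0,50],[0,0,0]],[-1,[0,0,27],[0,0,0]],[-1,[0,0,11],[0,0,0]],[-1,[0,0,0],[0,0,0]],[1,[0,0,0],[0,0,0]],[1,[0,0,0],[0,0,0]],[1,[0,0,0],[0,0,0]]]' 15| grep -E "pos|cont|open|fing"
python3 -m pendant '[[1,[0,0,0],[0,0,0]],[1,[0,0,0],[0,0,0]],[1,[0,0,0],[0,0,0]],[1,[0,0,0],[0,0,0]]]'| grep -E "pos|cont|open|fing"
```

```text
tool_pos: [0.5904, 0.1051, 0.0009]
contact_force: [0.6, -0.0, 1.0]
opening: 0.683
finger_force: 0.1
tool_pos: [0.5903, 0.1051, 0.0007]
contact_force: [-0.9, -0.8, 6.1]
opening: 0.633
finger_force: 15.0
```

```bash
python3 -m pendant '[[1,[0,0,-20],[0,0,0]],[1,[0,0,-50],[0,0,0]],[1,[0,0,-50],[0,0,0]],[1,[0,0,-45],[0,0,0]],[1,[-13,-60,0],[0,0,0]],[1,[-13,-60,0],[0,0,0]],[1,[-13,-60,0],[0,0,0]],[1,[-13,-60,0],[0,0,0]]]'| grep -E "pos|cont|open|fing"
python3 -m pendant '[[1,[0,-25,0],[0,0,0]],[1,[0,0,0],[0,0,0]],[1,[0,0,0],[0,0,0]]]'| grep -E "pos|cont|open|fing"
python3 - <<'E'
from h import *
st();plan([0,.0425,.038],90,'b')
E
```

```text
tool_pos: [0.5148, -0.1308, 0.1661]
contact_force: [0.9, -0.1, 0.5]
opening: 0.634
finger_force: 15.0
tool_pos: [0.5041, -0.149, 0.1659]
contact_force: [0.5, -0.2, -0.3]
opening: 0.635
finger_force: 15.0
t 32.5 box [  1.8637  43.4419 165.8793] F [ 0.5427 -0.2483 -0.3055] op 0.6354335890339463 ff 15.000155720044859
k 0 turn [0.1069 0.0569 0.1743] shift [  1.8637  -0.9419 152.3793] q7 0.5616367051606328
k 180 turn [  -0.0893    0.1678 -179.8256] shift [ -1.8637   0.9419 152.3793] q7 0.5616367051606328
```

```bash
python3 -m pendant '[[1,[0,0,50],[0,0,0]],[1,[0,0,50],[0,0,0]],[1,[0,0,30],[0,0,0]],[1,[0,0,14],[0,0,0]],[1,[0,0,5],[0,0,0]],[1,[0,0,0],[0,0,0]],[1,[0,0,0],[0,0,0]]]'| grep -E "pos|cont|open|fing"
python3 -m pendant '[[1,[0,0,2],[0,0,0]],[1,[0,0,0],[0,0,0]]]'| grep -E "pos|cont|open|fing"
python3 -m pendant '[[1,[0,0,1.5],[0,0,0]],[1,[0,0,0],[0,0,0]]]'| grep -E "pos|cont|open|fing"
```

```text
tool_pos: [0.504, -0.1507, 0.0171]
contact_force: [0.2, -0.5, -0.3]
opening: 0.636
finger_force: 15.0
tool_pos: [0.5032, -0.1509, 0.0143]
contact_force: [0.2, -0.1, -0.3]
opening: 0.634
finger_force: 15.0
tool_pos: [0.5032, -0.1508, 0.0127]
contact_force: [0.5, 0.4, 0.7]
opening: 0.636
finger_force: 15.0
```

Contact is starting, as expected at about 0.0127. I'll seat the cap 1 mm lower, release it and lift away.

```bash
python3 -m pendant '[[1,[0,0,1],[0,0,0]],[-1,[0,0,0],[0,0,0]],[-1,[0,0,0],[0,0,0]],[-1,[0,0,0],[0,0,0]],[-1,[0,0,-20],[0,0,0]],[-1,[0,0,-50],[0,0,0]],[-1,[0,0,-50],[0,0,0]],[-1,[0,0,-50],[0,0,0]]]'| grep -E "pos|cont|open|fing"
python3 -m pendant '[[-1,[0,0,-60],[0,0,0]],[-1,[0,0,-50],[0,0,0]],[-1,[0,0,0],[0,0,0]]]'| grep -E "pos|cont|open|fing"
python3 - <<'E'
from h import *
st();cap(.058)
plan([.161,.0425,.30],0,'b');plan([.161,.0425,.30],90,'b')
img,K,W=snap('top')
for c in blobs(img,(105,120,30),(130,255,255),40):
    (u,v),a=cv2.minEnclosingCircle(c)
    if 150<u<480 and v<330:print('cap',u,v,a,onz(K,W,(u,v),.05))
E
```

```text
tool_pos: [0.5027, -0.1507, 0.183]
contact_force: [1.0, -0.1, 0.5]
opening: 1.002
finger_force: 0.0
tool_pos: [0.5054, -0.1503, 0.2952]
contact_force: [-0.4, -0.2, -0.3]
opening: 1.004
finger_force: 0.0
t 35.25 box [  3.7189  42.9448 295.1609] F [-0.4315 -0.2147 -0.3287] op 1.0039036902858682 ff 0.0
blob [320. 192.  28.] (293, 164, 54, 57) circ [ 0.4983 -0.1484  0.058 ] [-0.0034  0.0411  0.058 ] ell [-0.003   0.0409  0.058 ] diam 0.055492250606452874
k 0 turn [ 0.1541  0.1209 90.0406] shift [  0.8084 158.4877  17.3081] q7 0.732475506848067
k 180 turn [ -0.1209   0.1541 -89.9593] shift [  -0.8084 -158.4877   17.3081] q7 0.732475506848067
k 0 turn [0.0211 0.1751 0.0406] shift [-158.4877    0.8084   17.3081] q7 0.732475506848067
k 180 turn [  -0.275     0.0332 -179.9591] shift [158.4877  -0.8084  17.3081] q7 0.732475506848067
cap 362.5 97.5 11.768702507019043 [ 0.9496 -0.1133  0.05  ]
cap 231.52984619140625 238.84327697753906 10.690075874328613 [0.5507 0.2577 0.05  ]
cap 380.62384033203125 253.54586791992188 10.66252326965332 [ 0.5036 -0.151   0.05  ]
cap 435.0 169.5 16.620868682861328 [ 0.7372 -0.3109  0.05  ]
```

```bash
python3 -m pendant '[[0.55,[0,0,-8],[0,0,10.1]],[0.55,[0,0,-8],[0,0,10.1]],[0.55,[0,0,0],[0,0,10.1]],[0.55,[0,0,0],[0,0,10.1]],[0.55,[0,0,0],[0,0,10.1]],[0.55,[0,0,0],[0,0,10.1]],[0.55,[0,0,0],[0,0,10.1]],[0.55,[0,0,0],[0,0,10.1]]]'| grep -E "cont|open|fing"
python3 -m pendant '[[0.55,[0,0,0],[0,0,9.2]],[0.55,[0,50,0],[0,0,0]],[0.55,[0,50,0],[0,0,0]],[0.55,[0,50,0],[0,0,0]],[0.55,[0,8,0],[0,0,0]],[0.55,[0,0,0],[0,0,0]],[0.55,[0,0,0],[0,0,0]]]'| grep -E "cont|open|fing"
python3 - <<'E'
from h import *
st();plan([.1618,.0425,.2218],0,'b')
E
```

```text
contact_force: [0.4, -0.3, 0.2]
opening: 0.223
finger_force: 0.0
contact_force: [0.0, -0.1, 0.0]
opening: 0.223
finger_force: 0.0
t 37.225 box [158.3375  41.94   307.2954] F [ 0.0247 -0.0604  0.0192] op 0.22300973260196882 ff 0.0
k 0 turn [-0.1047  0.0346  0.1342] shift [  0.56     3.4625 109.9954] q7 -0.4619261983890667
k 180 turn [  -0.0544   -0.1644 -179.8658] shift [ -0.56    -3.4625 109.9954] q7 -0.4619261983890667
```

```bash
python3 -m pendant '[[0.55,[0,3.5,30],[0,0,0]],[0.55,[0,0,20],[0,0,0]],[0.55,[0,0,15],[0,0,0]],[0.55,[0,0,0],[0,0,0]]]'| grep -E "pos|cont|open|fing"
python3 -m pendant '[[0.55,[0,0,15],[0,0,0]],[0.55,[0,0,10],[0,0,0]],[0.55,[0,0,0],[0,0,0]]]'| grep -E "pos|cont|open|fing"
python3 -c "
from h import *
st();plan([.1618,.0425,.2218],0,'b')"
```

```text
tool_pos: [0.6421, -0.2307, 0.242]
contact_force: [0.3, 0.2, -0.2]
opening: 0.225
finger_force: 0.0
tool_pos: [0.6425, -0.2309, 0.2165]
contact_force: [0.6, 0.9, -0.5]
opening: 0.229
finger_force: 0.0
t 38.1 box [162.7395  41.4044 216.5031] F [ 0.5964  0.9205 -0.4917] op 0.22874879839965467 ff 0.0
k 0 turn [-0.113   0.0388  0.0683] shift [ 1.0956 -0.9395 19.2031] q7 -0.4982798673220062
k 180 turn [  -0.061    -0.1775 -179.9316] shift [-1.0956  0.9395 19.2031] q7 -0.4982798673220062
```

```bash
python3 -m pendant '[[0.55,[0,-1,10],[0,0,0]],[0.55,[0,0,7],[0,0,0]],[1,[0,0,0],[0,0,0]],[1,[0,0,0],[0,0,0]],[1,[0,0,0],[0,0,0]],[1,[0,0,0],[0,0,0]]]' 6| grep -E "pos|cont|open|fing"
python3 -m pendant '[[1,[0,-10.3,-5.1],[0,0,0]],[1,[0,-10.7,-4.4],[0,0,0]],[1,[0,-11,-3.6],[0,0,0]],[1,[0,-11.2,-2.8],[0,0,0]],[1,[0,0,0],[0,0,0]]]'| grep -E "pos|cont|open|fing"
python3 -c "
from h import *
st()"
```

```text
tool_pos: [0.6417, -0.2303, 0.2002]
contact_force: [-2.7, 0.7, -4.3]
opening: 0.125
finger_force: 6.2
tool_pos: [0.6043, -0.2088, 0.2173]
contact_force: [-0.8, -0.3, -2.6]
opening: 0.128
finger_force: 6.2
t 39.475 box [118.6061  41.5321 217.3246] F [-0.8341 -0.2953 -2.5894] op 0.12822540013779732 ff 6.174096688628197
```

```bash
python3 -m pendant '[[1,[0,-11.4,-2],[0,0,0]],[1,[0,-11.5,-1.3],[0,0,0]],[1,[0,-11.5,-0.4],[0,0,0]],[1,[0,-11.5,0.4],[0,0,0]],[1,[0,-11.5,1.2],[0,0,0]],[1,[0,-11.4,2],[0,0,0]],[1,[0,0,0],[0,0,0]]]'| grep -E "pos|cont|open|fing"
python3 -c "
from h import *
st()"
python3 -m pendant '[[1,[0,-11.2,2.7],[0,0,0]],[1,[0,-11,3.5],[0,0,0]],[1,[0,-10.7,4.3],[0,0,0]],[1,[0,-10.4,5],[0,0,0]],[1,[0,-10,5.7],[0,0,0]],[1,[0,-9.6,6.4],[0,0,0]],[1,[0,0,0],[0,0,0]]]'| grep -E "pos|cont|open|fing"
python3 -c "
from h import *
st()"
```

```text
tool_pos: [0.5442, -0.174, 0.2165]
contact_force: [0.2, 1.1, -1.5]
opening: 0.129
finger_force: 6.0
t 40.35 box [ 49.117   41.7496 216.5181] F [ 0.2454  1.1132 -1.4916] op 0.12860374750027592 ff 6.027759164571762
tool_pos: [0.4896, -0.1429, 0.1885]
contact_force: [-0.4, 0.7, -1.7]
opening: 0.129
finger_force: 6.0
t 41.225 box [-13.6776  41.53   188.4611] F [-0.3891  0.6905 -1.7429] op 0.12855968610346136 ff 6.037394106388092
```

```bash
python3 -m pendant '[[1,[0,-9.1,7.1],[0,0,0]],[1,[0,-8.6,7.7],[0,0,0]],[1,[0,-8,8.3],[0,0,0]],[1,[0,-7.4,8.8],[0,0,0]],[1,[0,-6.8,9.3],[0,0,0]],[1,[0,-6.1,9.8],[0,0,0]],[1,[0,0,0],[0,0,0]]]'| grep -E "pos|cont|open|fing"
python3 -m pendant '[[1,[0,-4.4,8],[0,0,0]],[1,[0,-3.8,8.2],[0,0,0]],[1,[0,0,0],[0,0,0]]]'| grep -E "pos|cont|open|fing"
python3 -c "
from h import *
st()"
```

```text
tool_pos: [0.4504, -0.1205, 0.1373]
contact_force: [2.6, 0.4, -3.0]
opening: 0.126
finger_force: 6.1
tool_pos: [0.4436, -0.1165, 0.1214]
contact_force: [1.9, -0.2, -2.2]
opening: 0.129
finger_force: 6.1
t 42.475 box [-66.7476  41.3881 121.3944] F [ 1.8798 -0.1637 -2.1562] op 0.12903945498277308 ff 6.092019304633141
```

```bash
python3 -m pendant '[[1,[0,0,0],[0,0,0]],[1,[0,-2.8,8],[0,0,0]],[1,[0,-2.6,8],[0,0,0]],[1,[0,-2.2,8],[0,0,0]],[1,[0,-1.5,5],[0,0,0]],[1,[0,0,0],[0,0,0]]]' 45| grep -E "pos|cont|open|fing"
python3 -m pendant '[[1,[0,-0.8,2.5],[0,0,0]],[1,[0,0,0],[0,0,0]]]'| grep -E "pos|cont|open|fing"
python3 -m pendant '[[1,[0,-0.4,1.5],[0,0,0]],[1,[0,0,0],[0,0,0]]]'| grep -E "pos|cont|open|fing"
python3 -m pendant '[[1,[0,-0.2,1.3],[0,0,0]],[1,[0,0,0],[0,0,0]]]'| grep -E "pos|cont|open|fing"
python3 -c "
from h import *
st()"
```

```text
tool_pos: [0.4354, -0.1118, 0.0925]
contact_force: [-0.4, 0.4, 5.3]
opening: 0.112
finger_force: 44.0
tool_pos: [0.435, -0.1116, 0.0904]
contact_force: [-0.8, 0.7, 4.8]
opening: 0.111
finger_force: 44.0
tool_pos: [0.4348, -0.1115, 0.089]
contact_force: [-0.3, 0.6, 4.7]
opening: 0.109
finger_force: 44.0
tool_pos: [0.4345, -0.1114, 0.0877]
contact_force: [-0.3, 1.2, 6.2]
opening: 0.11
finger_force: 44.0
t 43.975 box [-77.1716  41.3873  87.6726] F [-0.3492  1.1734  6.1674] op 0.10958649103043401 ff 43.97322651693685
```

```bash
python3 -m pendant '[[1,[0,-0.2,1],[0,0,0]],[1,[0,0,0],[0,0,0]]]'| grep -E "pos|cont|open|fing"
python3 -m pendant '[[1,[0,0,1],[0,0,0]],[1,[0,0,0],[0,0,0]]]'| grep -E "pos|cont|open|fing"
```

```text
tool_pos: [0.4344, -0.1113, 0.0867]
contact_force: [-0.3, 1.5, 5.7]
opening: 0.112
finger_force: 44.0
tool_pos: [0.4345, -0.1113, 0.0865]
contact_force: [-1.8, 1.2, 15.5]
opening: 0.113
finger_force: 43.1
```

```bash
python3 -m pendant '[[1,[0,0,-2],[0,0,0]],[1,[0,0.3,-2],[0,0,0]],[1,[0,0.3,-2],[0,0,0]],[1,[0,0.3,-2],[0,0,0]],[1,[0,0,0],[0,0,0]],[0,[0,0,0],[0,0,0]],[0,[0,0,0],[0,0,0]],[0,[0,0,0],[0,0,0]]]'| grep -E "pos|cont|open|fing"
python3 -m pendant '[[0,[0,0,-20],[0,0,0]],[0,[0,0,-40],[0,0,0]],[0,[0,0,-35],[0,0,0]],[0,[0,0,0],[0,0,0]],[0,[0,0,0],[0,0,0]]]'| grep -E "pos|cont|open|fing"
python3 - <<'E'
from h import *
st();img,K,W=snap('wrist')
def bar(t,y):return b2w(B,np.array([83-160*np.cos(t)+40*np.sin(t),y,99+160*np.sin(t)+40*np.cos(t)])/1000)
for t in(-.045,0,.05,.17):print(t,proj(K,W,bar(t,42.5)),proj(K,W,bar(t,107.5)))
cv2.imwrite('pics/w10.png',img[:,:,::-1])
E
```

```text
tool_pos: [0.4343, -0.1115, 0.0933]
contact_force: [-0.3, 0.5, -0.4]
opening: 0.427
finger_force: 0.0
tool_pos: [0.4343, -0.1118, 0.1879]
contact_force: [-0.0, 0.7, -0.3]
opening: 0.496
finger_force: 0.0
t 46.1 box [-77.1236  40.9    187.8753] F [-0.0137  0.6595 -0.3435] op 0.4962638878805578 ff 0.0
-0.045 [322.8851 249.8206] [323.1992 137.1959]
0 [325.7179 253.6603] [326.2946 137.7015]
0.05 [329.7466 258.1517] [330.7169 138.2973]
0.17 [343.6853 269.9341] [346.158  139.8834]
```

View pics/w10.png

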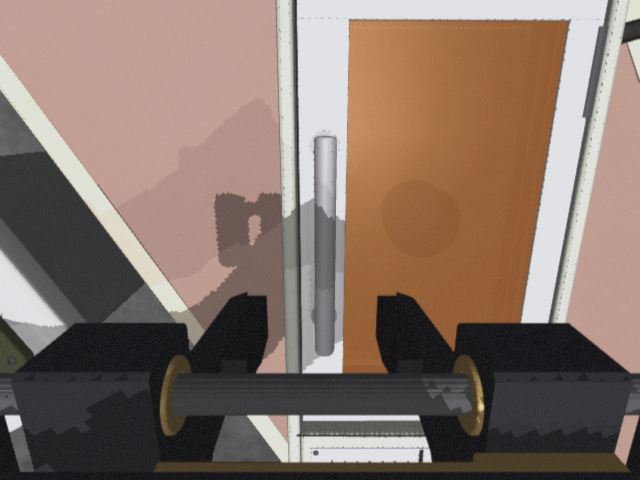

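Wrist view: bar end at (325,136), which matches lid angle ≈ 0, so the lid is latched; the cap shows through the amber at (420,218). Next is the lamp.

```bash
python3 -m pendant '[[0,[-50,2,0],[0,0,0]],[0,[-50,2,0],[0,0,0]],[0,[-50,2,0],[0,0,0]],[0,[-51,1,0],[0,0,0]],[0,[0,0,0],[0,0,0]],[0,[0,0,0],[0,0,0]]]' 15| grep -E "pos|cont|open|fing"
cat >> h.py <<'E'
def slider():
    img,K,W=snap('wrist');g=cv2.cvtColor(img,cv2.COLOR_RGB2GRAY)
    m=(g<45).astype(np.uint8)*255;m[285:]=0;m=cv2.morphologyEx(m,cv2.MORPH_OPEN,np.ones((9,9)))
    for c in cv2.findContours(m,0,2)[0]:
        b=cv2.boundingRect(c)
        if cv2.contourArea(c)>300:
            l=w2b(B,onz(K,W,(b[0],b[1]+b[3]/2),.139))*1000;q=w2b(B,onz(K,W,(b[0]+b[2],b[1]+b[3]/2),.139))*1000;print('dark',b,l,q,(l+q)/2)
E
python3 - <<'E'
from h import *
st();plan([-.070,-.160,.1135],0,'b');slider()
E
```

```text
tool_pos: [0.341, -0.2887, 0.1877]
contact_force: [-0.0, 1.0, 0.2]
opening: 0.505
finger_force: 0.0
t 46.9 box [ -69.8639 -158.9674  187.6617] F [-0.0007  0.9692  0.1985] op 0.5048907003509701 ff 0.0
k 0 turn [-0.1028 -0.0496  0.0808] shift [-1.0326 -0.1361 98.6617] q7 -0.35087486959125813
k 180 turn [   0.0778   -0.1615 -179.9192] shift [ 1.0326  0.1361 98.6617] q7 -0.35087486959125813
dark (325, 233, 18, 34) [ -70.1995 -154.9909  139.    ] [ -59.8112 -154.958   139.    ] [ -65.0054 -154.9744  139.    ]
dark (304, 233, 18, 33) [ -82.3203 -154.7263  139.    ] [ -71.932  -154.6934  139.    ] [ -77.1262 -154.7099  139.    ]
```

```bash
python3 -m pendant '[[0,[-1,-0.5,40],[0,0,0]],[0,[0,0,40],[0,0,0]],[0,[0,0,17],[0,0,0]],[0,[0,0,0],[0,0,0]],[1,[0,0,0],[0,0,0]],[1,[0,0,0],[0,0,0]],[1,[0,0,0],[0,0,0]],[1,[0,0,0],[0,0,0]]]' 15| grep -E "pos|cont|open|fing"
python3 -m pendant '[[1,[0,-1,0],[0,0,0]],[1,[0,0,0],[0,0,0]],[1,[0,0,0],[0,0,0]]]'| grep -E "pos|cont|open|fing"
python3 -c "
from h import *
st()"
```

```text
tool_pos: [0.3411, -0.2904, 0.0923]
contact_force: [0.4, 1.2, 6.1]
opening: 0.273
finger_force: 15.0
tool_pos: [0.3412, -0.2904, 0.0923]
contact_force: [2.2, 0.2, 6.0]
opening: 0.272
finger_force: 15.0
t 48.325 box [ -68.8564 -160.3879   92.308 ] F [2.163  0.192  6.0131] op 0.2721438394014779 ff 15.000385798048228
```

```bash
python3 -m pendant '[[1,[0,12,0],[0,0,0]],[1,[0,14,0],[0,0,0]],[1,[0,14,0],[0,0,0]],[1,[0,14,0],[0,0,0]],[1,[0,12,0],[0,0,0]],[1,[0,4,0],[0,0,0]],[1,[0,0,0],[0,0,0]],[1,[0,0,0],[0,0,0]]]'| grep -E "pos|cont|open|fing"
python3 -c "
from h import *
st()"
```

```text
tool_pos: [0.4007, -0.3247, 0.0923]
contact_force: [0.1, 1.8, 7.7]
opening: 0.274
finger_force: 15.0
t 49.325 box [  -0.1608 -160.4406   92.3179] F [0.1167 1.7761 7.7013] op 0.2743852482833608 ff 15.000510045792907
```

```bash
python3 -m pendant '[[1,[0,1.3,0],[0,0,0]],[1,[0,0,0],[0,0,0]],[1,[0,0,0],[0,0,0]]]'| grep -E "pos|cont|open|fing"
python3 -c "
from h import *
st()"
python3 -m pendant '[[0,[0,0,0],[0,0,0]],[0,[0,0,0],[0,0,0]],[0,[0,0,0],[0,0,0]],[0,[0,0,-20],[0,0,0]],[0,[0,0,-40],[0,0,0]],[0,[0,0,-40],[0,0,0]],[0,[0,0,0],[0,0,0]],[0,[0,0,0],[0,0,0]]]'| grep -E "pos|cont|open|fing"
python3 - <<'E'
from h import *
st();slider();img,K,W=snap('wrist');g=cv2.cvtColor(img,cv2.COLOR_RGB2GRAY)
def row(y): return [int(proj(K,W,b2w(B,[x/1000,y/1000,.106]))[1]) for x in(0,)][0]
for y in(-142,-178):
    v=row(y);xs=[u for u in range(200,500) if g[v,u]<90]
    grp=np.split(xs,np.where(np.diff(xs)>1)[0]+1);print(y,[(len(q),round(float(w2b(B,onz(K,W,(np.mean(q),v),.106))[0])*1000,1)) for q in grp if len(q)])
E
```

```text
tool_pos: [0.401, -0.3249, 0.0923]
contact_force: [-0.2, 1.9, 9.0]
opening: 0.269
finger_force: 15.0
t 49.7 box [   0.2027 -160.458    92.3031] F [-0.2013  1.8719  8.993 ] op 0.26920937434122627 ff 15.000699895899743
tool_pos: [0.4006, -0.325, 0.191]
contact_force: [-0.3, -0.8, -0.2]
opening: 0.501
finger_force: 0.0
t 50.7 box [  -0.0821 -160.7732  190.9613] F [-0.2633 -0.7866 -0.1615] op 0.5013322905671325 ff 0.0
dark (324, 229, 18, 33) [  -0.953  -155.1565  139.    ] [   9.5559 -155.1318  139.    ] [   4.3015 -155.1441  139.    ]
dark (303, 229, 18, 33) [ -13.2168 -155.1854  139.    ] [  -2.7048 -155.1606  139.    ] [  -7.9608 -155.173   139.    ]
-142 [(2, -71.5), (2, -51.2), (2, -41.4), (1, -21.5), (5, -1.3), (2, 8.8), (2, 18.6), (1, 28.7), (1, 82.7)]
-178 [(3, -0.5), (1, 82.8)]
```

```bash
python3 -m pendant '[[0,[0,0,40],[0,0,0]],[0,[0,0,40],[0,0,0]],[0,[0,0,18],[0,0,0]],[1,[0,0,0],[0,0,0]],[1,[0,0,0],[0,0,0]],[1,[0,0,0],[0,0,0]],[1,[0,0,0],[0,0,0]],[1,[0,0,0],[0,0,0]]]' 15| grep -E "open|fing"
python3 -c "
from h import *
st()"
python3 -m pendant '[[1,[0,1,0],[0,0,0]],[1,[0,0,0],[0,0,0]],[1,[0,0,0],[0,0,0]]]'| grep -E "open|fing"
python3 -c "
from h import *
st()"
```

```text
opening: 0.273
finger_force: 15.0
t 51.8 box [   0.7516 -160.4209   93.8742] F [ 0.2068  0.8858 -1.8563] op 0.27321037411677934 ff 14.999802518868819
opening: 0.272
finger_force: 15.0
t 52.175 box [   1.4834 -160.4267   93.8161] F [-0.3696  1.9987  2.9202] op 0.2723294677198344 ff 15.000302555272356
```

```bash
python3 -m pendant '[[0,[0,0,0],[0,0,0]],[0,[0,0,0],[0,0,0]],[0,[0,0,0],[0,0,0]],[0,[0,0,-20],[0,0,0]],[0,[0,0,-40],[0,0,0]],[0,[0,0,-38],[0,0,0]],[0,[0,-1.4,0],[0,0,0]],[0,[0,0,0],[0,0,0]]]'| grep -E "open|fing"
python3 - <<'E'
from h import *
st();slider();img,K,W=snap('wrist');g=cv2.cvtColor(img,cv2.COLOR_RGB2GRAY)
for y in(-142,-178):
    v=int(proj(K,W,b2w(B,[0,y/1000,.106]))[1]);xs=[u for u in range(200,500) if g[v,u]<90]
    grp=np.split(xs,np.where(np.diff(xs)>1)[0]+1);print(y,[(len(q),round(float(w2b(B,onz(K,W,(np.mean(q),v),.106))[0])*1000,1)) for q in grp if len(q)])
img,K,W=snap('top')
for c in blobs(img,(105,120,30),(130,255,255),40):
    (u,v),a=cv2.minEnclosingCircle(c)
    if 150<u<480 and v<330:print('cap',u,v,a,onz(K,W,(u,v),.05))
E
```

```text
opening: 0.504
finger_force: 0.0
t 53.175 box [  -0.5219 -160.8204  190.965 ] F [-0.3461 -0.295  -0.2212] op 0.503941315171154 ff 0.0
dark (327, 229, 18, 33) [   0.3629 -155.2056  139.    ] [  10.8716 -155.181   139.    ] [   5.6172 -155.1933  139.    ]
dark (306, 229, 18, 33) [ -11.9005 -155.2343  139.    ] [  -1.3888 -155.2097  139.    ] [  -6.6447 -155.222   139.    ]
-142 [(1, -71.5), (2, -51.6), (2, -41.2), (1, -21.2), (4, -1.4), (1, 8.8), (1, 18.5), (2, 28.6), (2, 82.7)]
-178 [(3, -2.2), (2, 82.8)]
cap 362.5 97.5 11.768702507019043 [ 0.9496 -0.1133  0.05  ]
cap 231.52984619140625 238.84327697753906 10.690075874328613 [0.5507 0.2577 0.05  ]
cap 438.1508483886719 168.76724243164062 17.372783660888672 [ 0.7391 -0.3199  0.05  ]
```

```bash
python3 -c "
from plant import r
print(r.finish_job())"
```

```text
the job is handed in; nothing more can be done
None
```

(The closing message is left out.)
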